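# Put the bangle-inspection tools away and switch off the light

### The job

Clear up the inspection station at the bangle counter: press the digital calliper and the hand magnifier, in whichever order you like, fully home into their matching cutouts in the open drawer, then push the drawer completely shut, and only after that turn the light's dimmer knob anticlockwise to its end stop (off). Leave the bangles lying where they are.

Things in the scene. Friction and masses are not known exactly. Their poses are not given: they have to be found in the camera images.
- station: Fixed grey cabinet, 224 wide (y) x 200 deep (x) mm. Origin: on the table, foot of the centre of its front face; x runs into the cabinet, away from the robot, y left, z up; within 0.15 rad of square to the robot. Front 66 mm high; roof of the drawer opening 50 mm above the table (tools not fully home jam there). Behind, 175 mm from the front, a light bar reaches 192 mm height.
- drawer (a joint): The drawer's opening in m: 0 shut, about 0.16 at the start, stop at 0.17; slides along the station's x. About 3 N of friction, no spring; stays where left. Front panel 224 wide, 12 mm thick, its top 48 mm above the table.
- drawer_tray (a point): Centre of the top face of the grey foam tray in the drawer, 32 mm above the table; axes as the station. Tray 134 deep (x) x 190 wide (y) mm, just behind the front panel; thin side walls rise 6 mm above it. Two cutouts 9 mm deep with black floors, each 3 mm wider than its tool all round.
- drawer_pull (a point): Centre of the outer (robot-side) face of the drawer's lip pull, an aluminium bar 90 wide x 10 high, 12 mm proud of the front panel, 32 mm above the table. Push here along the station's x.
- calliper: Loose digital calliper, steel and grey plastic, about 170 g, lying flat. Origin: underside, centre of the display body; x along the beam to the jaws, z up. Display body 60 (x) x 26 (y) x 22 high mm is the grip. Beam 16 wide, 7 thick, x -80 to +66 mm; two jaws 8 thick, x 34 to 66, reaching y +40 and -18 mm. Starts left or right of the drawer, any yaw.
- calliper_head (a point): On the calliper's underside, 60 mm from its origin along +x, between the jaws' roots.
- calliper_seat (a point): Where the calliper's origin must come: on the floor of its cutout, the one nearer the drawer front with the long jaw notch, 23 mm above the table. Its axes are the station's. Seated, the calliper's x points along the station's -y (jaws to the right, long jaw side towards the cabinet).
- calliper_seat_head (a point): Where point calliper_head must come, on the same cutout's floor, 60 mm along the station's -y.
- magnifier: Loose hand magnifier, black handle and round steel-rimmed lens, 120 g or so, lying flat. Origin: underside at the handle's centre. x along the handle towards the lens, z up. Handle 90 (x) x 18 (y) x 22 high mm centred on the origin is the grip; lens rim 56 mm diameter, 8 mm thick, centred at x = 69 mm. Starts on the other side of the drawer from the calliper, any yaw.
- magnifier_head (a point): On the underside at the lens centre, 69 mm from the magnifier's origin along +x.
- magnifier_seat (a point): Where the magnifier's origin must come: on the floor of its cutout, the one nearer the cabinet with the round end, 23 mm above the table. Its axes are the station's. Seated, the magnifier's x points along the station's +y (lens to the left).
- magnifier_seat_head (a point): Where point magnifier_head must come, on the same cutout's floor, 69 mm along the station's +y.
- dimmer (a joint): Angle of the dimmer knob in rad, growing clockwise seen by someone facing the sloped console. 0 is the anticlockwise end stop, light off; there the white mark on the bar points down the slope; starts between 0.7 and 1.3; about 0.04 N m of friction, no spring.
- dimmer_grip (a point): On the knob's axis, 37 mm out from the console face, 7 mm below the outer end of its grip bar (42 long x 14 thick x 32 mm deep, on a disc 44 mm and a base plate 68 mm across). Site axes turn with the knob: x along the bar, z out along the axis. The console slopes up and back at 35 degrees from level, so the axis leans 35 degrees from vertical towards station -x. At joint 0 the bar runs up the slope.
- bangle_a: Loose agate bangle lying flat on the table, 76 mm across, 14 mm thick, 60 g (left of the cabinet); origin at its centre on the table. To be left alone.
- bangle_b: Loose agate bangle lying flat on the table, 76 mm across, 14 mm thick, 60 g (right of the cabinet); origin at its centre on the table. To be left alone.
Things that resemble listed ones, but are neither listed nor needed, are in the scene too. Leave any purple look-alike of the calliper alone.

How it is judged (in metres and radians):
On the way, in this order (a step that is already met when the one before it is completed fails the run):
1. one of the two tools is fully home in its own cutout, drawer still open (((horizontal distance between calliper and calliper_seat below 0.007 m and horizontal distance between calliper_head and calliper_seat_head below 0.007 m and z of calliper in the frame of calliper_seat between -0.004 and 0.003 m and angle between calliper's own z axis and vertical below 0.06 rad) or (horizontal distance between magnifier and magnifier_seat below 0.007 m and horizontal distance between magnifier_head and magnifier_seat_head below 0.007 m and z of magnifier in the frame of magnifier_seat between -0.004 and 0.003 m and angle between magnifier's own z axis and vertical below 0.06 rad)) and value of joint drawer above 0.1 m), for 0.2 s.
2. both tools are fully home in their cutouts, drawer still open (horizontal distance between calliper and calliper_seat below 0.007 m and horizontal distance between calliper_head and calliper_seat_head below 0.007 m and z of calliper in the frame of calliper_seat between -0.004 and 0.003 m and angle between each of calliper, magnifier's own z axis and vertical below 0.06 rad and horizontal distance between magnifier and magnifier_seat below 0.007 m and horizontal distance between magnifier_head and magnifier_seat_head below 0.007 m and z of magnifier in the frame of magnifier_seat between -0.004 and 0.003 m and value of joint drawer above 0.1 m), for 0.2 s.
3. the drawer is shut with both tools home in it (horizontal distance between calliper and calliper_seat below 0.007 m and horizontal distance between calliper_head and calliper_seat_head below 0.007 m and z of calliper in the frame of calliper_seat between -0.004 and 0.003 m and angle between each of calliper, magnifier's own z axis and vertical below 0.06 rad and horizontal distance between magnifier and magnifier_seat below 0.007 m and horizontal distance between magnifier_head and magnifier_seat_head below 0.007 m and z of magnifier in the frame of magnifier_seat between -0.004 and 0.003 m and value of joint drawer below 0.006 m), for 0.2 s.
4. the dimmer is turned to its anticlockwise end stop (value of joint dimmer below 0.08 rad and value of joint drawer below 0.006 m), for 0.2 s.
At the end, for the whole second after the job is handed in: Calliper and magnifier each lie flat and at rest in their own cutout (origin and head within 7 mm horizontally of their seat points, underside within 3 mm of the cutout floor), the drawer is within 6 mm of shut and the dimmer within 0.08 rad of its off stop (all of step 4 and horizontal distance between calliper and calliper_seat below 0.007 m and horizontal distance between calliper_head and calliper_seat_head below 0.007 m and z of calliper in the frame of calliper_seat between -0.004 and 0.003 m and angle between each of calliper, magnifier's own z axis and vertical below 0.06 rad and horizontal distance between magnifier and magnifier_seat below 0.007 m and horizontal distance between magnifier_head and magnifier_seat_head below 0.007 m and z of magnifier in the frame of magnifier_seat between -0.004 and 0.003 m and linear speed of each of calliper, magnifier below 0.02 m/s); the robot touches nothing.
It fails at once if bangle a is moved more than 20 mm (distance of bangle_a from where it was at the start of the episode above 0.02 m).
It fails at once if bangle b is moved more than 20 mm (distance of bangle_b from where it was at the start of the episode above 0.02 m).
It also fails if it takes over 72 s, if anything falls off the work surface, if the arm or the gripper's body presses on something with over 40 N, if the wrist force passes 120 N, or if a joint passes its speed limit or range.

### The arm

A 6-joint arm with a two-finger parallel gripper is mounted at the origin on the work surface. World frame = base frame: x ahead of the robot, y to its left, z up, the work surface at z = 0. Lengths are in mm, angles in rad, forces in N, time in s.
With the tool pointing down it reaches from about 350 to 775 mm from the base axis. Payload 7.3 kg.
Tool frame: the origin (TCP) lies at the very end of the fingers, on their centre line; the grasp point (between the pads) lies 19 mm behind it (pinch_z is the distance from the TCP to the grasp point, in mm); z points along the fingers, y is the direction in which the jaws open and shut (so a half turn about z gives the same grasp; the last joint's range is limited). The gripper opens to 92 mm and grips with 3 to 60 N. Pads are 19 mm wide; open, the fingers measure 130 mm over their backs; the gripper's body (75 mm by 190 mm) begins 47 mm behind the grasp point.
Start: joints at [-1.413, 0.342, 1.524, -0, 1.275, -0.146], TCP at [157.075, -500.971, 226.741] pointing down, gripper open.
Joint ranges: [-2.53, 2.53], [-0.77, 2.02], [0.04, 2.7], [-1, 4.14], [0.28, 2.66], [-3.11, 3.11]. Speed limits (rad/s): [2.57, 2.57, 3.14, 3.14, 3.14, 3.14].

### API

Orientations are given as [roll, pitch, yaw] about the fixed x, y, z axes, in that order (R = Rz(yaw) Ry(pitch) Rx(roll)).
In Python, from plant import * gives the robot as it stands.
- The arm moves only by the tool step_arm, never from a script. Its argument "moves" is one flat list of numbers, 7 for each row, row after row: the shift along the tool's x, y, z scaled (see below), then the turn, a rotation vector about the tool's x, y, z scaled (see below), then the closure, from -1 (fully open) to 1 (shut). A call has 1 to 8 rows; each row shifts and turns the pose as measured when the row begins, along the tool's axes as they then stand; what a row does not reach is not made up. The controller multiplies each number of a shift by 2 cm and each number of a turn by 4 degrees. A row lasts 1/12 s, in which the tool goes at most 41.7 mm and 7.16 degrees, less where a joint would pass 70% of its speed; a pose out of reach is approached as far as the arm can. A call with a number of a shift or a turn outside -1 to 1 is refused whole. A call with a gripper value outside its range is refused whole. The fingers move at their own pace and stop on an object; the grip force is fixed at half the most. Time passes only in rows, so rows that do not move let the fingers close. It gives the time, the measured TCP pose, the force and the opening at its end, in the units of the state.
- get_obs(): the state, without advancing time (a new reading comes with each control period).
- capture(name): name is "side" or "top" or "wrist"; returns the picture (420x560x3 uint8, red, green, blue); there is no depth.
- get_calibration(name): a dict with "mtx" (3x3 intrinsics, pixels), "k1" (the pictures are not rectified: a ray, as slopes to the right and down, at radius r is drawn at 1 + k1 r^2 times it, then the intrinsics apply), "eye" and "orientation" of the camera in the world; the wrist camera has in their place "mount" (4x4, takes a point from camera to tool coordinates, whose origin is the TCP and whose axes are the flange's). Camera axes: x right, y down, z forward; pixel columns grow to the right and rows downward; lengths in mm; the calibration is good to about 2 mm. A picture is of the moment at which its call begins: read the wrist's pose just before it. get_calibration takes no time and is no camera call.
- close_job(): hands the job in, once; it reports no verdict.
The state is a dict: "time": time; "joint_positions": joint angles; "dq": joint speeds; "tau": joint torques, N m; "tool_pos": TCP position; "tcp_rot": TCP orientation; "contact_force": force on the tool from outside, world axes, zero at the start; "moment": the same for the moment, N m; "grip_width": finger opening in mm.
Only numpy, scipy, OpenCV 4.12 (cv2) and the standard library are available. Lean on these libraries where they do the work, as an engineer would, in place of code of your own. Each camera call takes 0.05 s, during which the arm holds its last target.

## Working session

There is one attempt and no reset: what is moved stays moved. The work goes in short steps, Python scripts to look and compute and a tool call to move; the robot and the scene stay as the last step left them, time stands still between calls to the robot, and variables do not carry over. Pictures are saved under pics/ and viewed, and the job is handed in when it is done.

Besides the shell and the picture viewer there is one more tool, called after "Call:" as name(argument=value, ...), one argument or row to a line, values as JSON. step_arm: Moves the arm, as the interface text tells. Shifts and turns lie within -1 to 1; 1 stands for 2 cm of shift or 4 degrees of turn. Its arguments: {"type":"object","properties":{"moves":{"type":"array"}},"required":["moves"]}

```bash
ls; mkdir -p pics; python3 - <<'E'
from plant import *
import cv2
print(get_obs())
for n in ["side","top","wrist"]:
    im=capture(n); cv2.imwrite(f"pics/{n}0.png",im[:,:,::-1]); print(n,get_calibration(n))
E
```

```text
pics
{'time': 0.0, 'joint_positions': array([-1.41302744e+00,  3.42706818e-01,  1.52500941e+00, -2.99396444e-05,
        1.27538385e+00, -1.45970378e-01]), 'dq': array([-0.00055479, -0.00090398, -0.00090952, -0.00015636,  0.00017133,
       -0.0003848 ]), 'tau': array([-1.87609367e-03, -4.31251359e+01, -2.44214541e+01,  7.15456414e-02,
        5.61223039e-02, -1.36516101e-04]), 'tool_pos': array([ 156.98611155, -500.55946022,  226.05586867]), 'tcp_rot': array([-3.14009710e+00, -1.90932860e-04,  3.03747863e-01]), 'contact_force': array([-0.09248396,  0.16438229,  0.182238  ]), 'moment': array([-0.04478304,  0.00907236, -0.00296025]), 'grip_width': 92.06468833009787}
side {'mtx': array([[482.32462782,   0.        , 275.87357527],
       [  0.        , 482.32462782, 213.81213425],
       [  0.        ,   0.        ,   1.        ]]), 'k1': -0.17424088479344352, 'eye': array([ 280.73667698,  778.92976519, 1089.38459392]), 'orientation': array([-2.4680327 ,  0.01566497, -2.82965274])}
top {'mtx': array([[470.85795866,   0.        , 282.15974517],
       [  0.        , 470.85795866, 216.29848671],
       [  0.        ,   0.        ,   1.        ]]), 'k1': -0.13608591590200053, 'eye': array([ 360.55716652,   21.96754704, 1250.55075392]), 'orientation': array([-2.98365042,  0.02651448, -1.56766729])}
wrist {'mtx': array([[304.85173855,   0.        , 282.15783181],
       [  0.        , 304.85173855, 199.99786861],
       [  0.        ,   0.        ,   1.        ]]), 'k1': -0.06106645007340922, 'mount': array([[ 3.48966311e-04, -9.56328854e-01, -2.92292662e-01,
         7.82665185e+01],
       [ 9.99999882e-01,  4.32678251e-04, -2.21751809e-04,
         2.08193661e-01],
       [ 3.38536332e-04, -2.92292551e-01,  9.56328892e-01,
        -1.57778141e+02],
       [ 0.00000000e+00,  0.00000000e+00,  0.00000000e+00,
         1.00000000e+00]])}
```

View pics/top0.png

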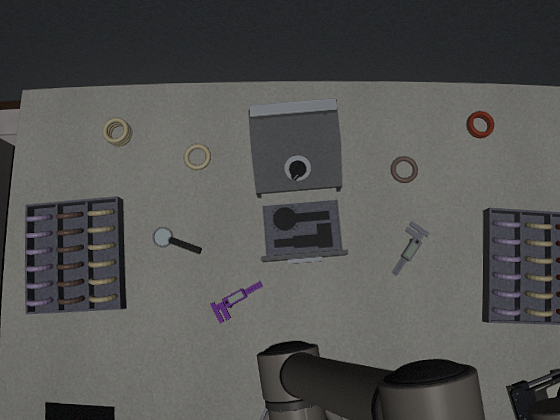

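View pics/side0.png

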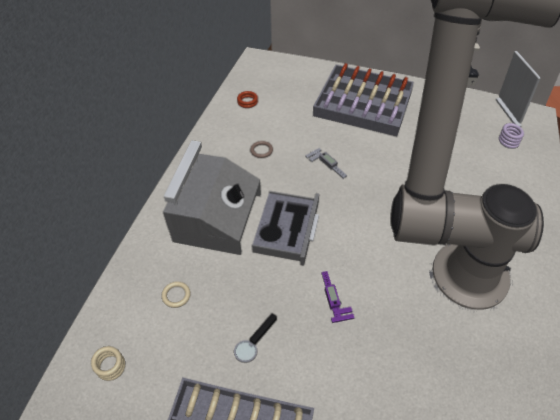

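View pics/wrist0.png

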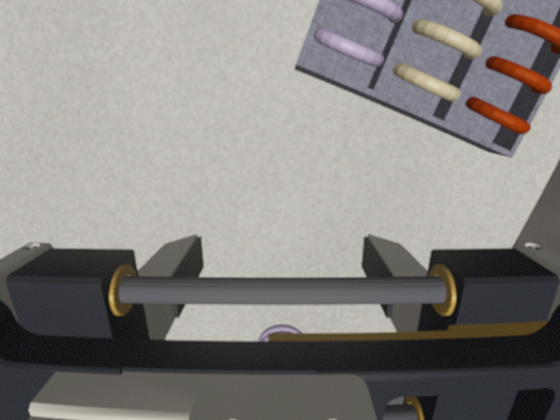

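```bash
cat > h.py <<'E'
import numpy as np, cv2
from scipy.spatial.transform import Rotation as Ro
from scipy.optimize import least_squares
from plant import *
def rot(rpy): return Ro.from_euler('xyz',rpy).as_matrix()
def campose(name,obs=None):
    c=get_calibration(name)
    if name=='wrist':
        M=np.array(c['mount']); R=rot(obs['tcp_rot']); t=np.array(obs['tool_pos'])
        return R@M[:3,:3], R@M[:3,3]+t, c
    return rot(c['orientation']), np.array(c['eye']), c
def proj(P,pose):
    R,e,c=pose; p=(np.atleast_2d(P)-e)@R; s=p[:,:2]/p[:,2:]
    r2=(s**2).sum(1,keepdims=True); s=s*(1+c['k1']*r2)
    return s*[c['mtx'][0,0],c['mtx'][1,1]]+c['mtx'][:2,2]
def ray(uv,pose):
    R,e,c=pose; d=(np.atleast_2d(uv)-c['mtx'][:2,2])/[c['mtx'][0,0],c['mtx'][1,1]]
    s=d.copy()
    for _ in range(30): s=d/(1+c['k1']*(s**2).sum(1,keepdims=True))
    v=np.c_[s,np.ones(len(s))]@R.T
    return v/np.linalg.norm(v,axis=1,keepdims=True)
def atz(uv,pose,z):
    v=ray(uv,pose); e=pose[1]; return e+v*((z-e[2])/v[:,2:])
def tri(uvs,poses):
    A=np.zeros((3,3));b=np.zeros(3)
    for u,p in zip(uvs,poses):
        v=ray(u,p)[0]; Q=np.eye(3)-np.outer(v,v); A+=Q;b+=Q@p[1]
    X=np.linalg.solve(A,b); return X,[np.round(proj(X,p)[0]-u,1) for u,p in zip(uvs,poses)]
def save(name,im,box=None,k=1):
    if box: im=im[box[1]:box[3],box[0]:box[2]]
    im=cv2.resize(im,None,fx=k,fy=k,interpolation=cv2.INTER_CUBIC); cv2.imwrite(f'pics/{name}.png',im[:,:,::-1])
E
python3 - <<'E'
import cv2
a=cv2.imread('pics/top0.png');b=cv2.imread('pics/side0.png')
def c(n,im,x0,y0,x1,y1,k): cv2.imwrite(f'pics/{n}.png',cv2.resize(im[y0:y1,x0:x1],None,fx=k,fy=k,interpolation=cv2.INTER_CUBIC))
c('t_a',a,140,90,440,310,2.6)
c('s_a',b,150,130,360,370,2.5)
E
```

```text
(no output)
```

View pics/t_a.png

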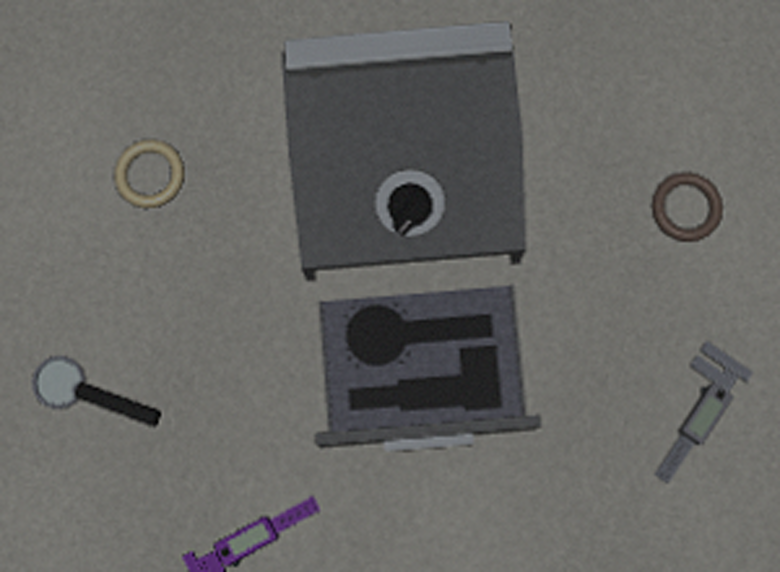

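View pics/s_a.png

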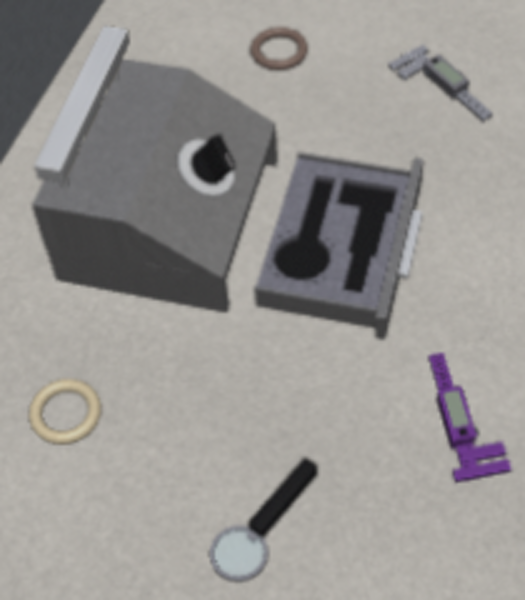

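```bash
python3 - <<'E'
from h import *
T=campose('top');S=campose('side')
# crop coords -> full
t=lambda x,y:np.array([140+x/2.6,90+y/2.6]); s=lambda x,y:np.array([150+x/2.5,130+y/2.5])
pairs={'cal_disp':(t(706,413),s(447,73)),'mag_lens':(t(60,382),s(239,553)),'mag_end':(t(152,417),s(310,466)),
'mag_root':(t(80,390),s(259,530)),
'knob':(t(409,203),s(210,165)),'pull':(t(428,443),s(411,242)),'panelL':(t(317,438),s(382,330)),'panelR':(t(540,422),s(419,162)),
'magcut_lens':(t(376,334),s(302,258)),'magcut_end':(t(492,326),s(322,182)),'bangL':(t(149,174),s(65,411)),'bangR':(t(688,207),s(279,48)),
'cabFL':(t(303,270),s(228,275)),'cabFR':(t(524,252),s(274,125)), 'barL':(t(286,55),s(40,170)),'barR':(t(512,25),s(120,30))}
for k,(a,b) in pairs.items():
    X,r=tri([a,b],[T,S]); print(k,np.round(X),r)
E
```

```text
cal_disp [ 469. -285.   19.] [array([0. , 0.4]), array([-0.3, -0.1])]
mag_lens [503. 378.   3.] [array([-0. , -0.1]), array([0.1, 0. ])]
mag_end [465. 277.  17.] [array([0. , 0.1]), array([-0.1, -0. ])]
mag_root [493. 354.  12.] [array([0.1, 0.4]), array([-0.5, -0.1])]
knob [663.  15. 111.] [array([0.1, 0.5]), array([-0.4, -0.1])]
pull [439.  -3.  37.] [array([-0. , -0.2]), array([0.1, 0. ])]
panelL [443. 107.  23.] [array([0.1, 0.8]), array([-0.7, -0.1])]
panelR [ 460. -114.   41.] [array([-0. , -0.2]), array([0.1, 0. ])]
magcut_lens [549.  48.  31.] [array([0. , 0.1]), array([-0.1, -0. ])]
magcut_end [561. -69.  21.] [array([-0.1, -0.8]), array([0.7, 0.2])]
bangL [725. 290.   8.] [array([-0. , -0.2]), array([0.2, 0.1])]
bangR [ 687. -278.    7.] [array([-0. , -0.1]), array([0.1, 0. ])]
cabFL [606. 120.  71.] [array([0.1, 0.4]), array([-0.4, -0.1])]
cabFR [628. -98.  66.] [array([-0.1, -0.8]), array([0.7, 0.2])]
barL [790. 130. 185.] [array([-0.3, -1.5]), array([1.4, 0.5])]
barR [806. -81. 187.] [array([0.4, 3. ]), array([-2.4, -0.9])]
```

```bash
cat >> h.py <<'E'
def plan(pos,yaw=None,n=None,R=None,maxs=0.95,maxt=0.95):
    """print per-row tool-frame shift/turn units to reach pos (world mm), yaw (tool pointing down) or full R"""
    o=get_obs(); R0=rot(o['tcp_rot']); p0=o['tool_pos']
    R1=R if R is not None else (rot([np.pi,0,yaw]) if yaw is not None else R0)
    w=Ro.from_matrix(R0.T@R1).as_rotvec(); d=np.array(pos)-p0
    turn=np.degrees(w)/4
    if n is None: n=int(np.ceil(max(np.linalg.norm(d)/(20*maxs),np.linalg.norm(turn)/maxt,1)))
    print('n',n,'dist',np.round(d,1),'turn deg',np.round(np.degrees(w),1),'t',round(o['time'],2))
    rows=[]
    for i in range(n):
        Ri=R0@Ro.from_rotvec(w*i/n).as_matrix()
        s=Ri.T@(d/n)/20
        rows.append(np.r_[s,turn/n])
    for r in np.round(rows,2)+0.0: print(', '.join(f'{x:g}' for x in r)+', G,')
def st():
    o=get_obs(); print('t',round(o['time'],2),'pos',np.round(o['tool_pos'],1),'rpy',np.round(o['tcp_rot'],3),'F',np.round(o['contact_force'],1),'w',round(o['grip_width'],1),'j',np.round(o['joint_positions'],2))
E
python3 - <<'E'
from h import *
plan([450,-270,230],2.54-0.0)
E
```

```text
n 34 dist [293.  230.6   3.8] turn deg [-0.000e+00 -1.000e-01 -1.281e+02] t 0.15
0.51, -0.19, -0.01, 0, 0, -0.94, G,
0.52, -0.16, -0.01, 0, 0, -0.94, G,
0.53, -0.13, -0.01, 0, 0, -0.94, G,
0.54, -0.09, -0.01, 0, 0, -0.94, G,
0.55, -0.05, -0.01, 0, 0, -0.94, G,
0.55, -0.02, -0.01, 0, 0, -0.94, G,
0.55, 0.02, -0.01, 0, 0, -0.94, G,
0.55, 0.05, -0.01, 0, 0, -0.94, G,
0.54, 0.09, -0.01, 0, 0, -0.94, G,
0.53, 0.12, -0.01, 0, 0, -0.94, G,
0.52, 0.16, -0.01, 0, 0, -0.94, G,
0.51, 0.19, -0.01, 0, 0, -0.94, G,
0.5, 0.23, -0.01, 0, 0, -0.94, G,
0.48, 0.26, -0.01, 0, 0, -0.94, G,
0.47, 0.29, -0.01, 0, 0, -0.94, G,
0.45, 0.32, -0.01, 0, 0, -0.94, G,
0.42, 0.35, -0.01, 0, 0, -0.94, G,
0.4, 0.38, -0.01, 0, 0, -0.94, G,
0.37, 0.4, -0.01, 0, 0, -0.94, G,
0.35, 0.42, -0.01, 0, 0, -0.94, G,
0.32, 0.45, -0.01, 0, 0, -0.94, G,
0.29, 0.47, -0.01, 0, 0, -0.94, G,
0.26, 0.48, -0.01, 0, 0, -0.94, G,
0.22, 0.5, -0.01, 0, 0, -0.94, G,
0.19, 0.51, -0.01, 0, 0, -0.94, G,
0.16, 0.53, -0.01, 0, 0, -0.94, G,
0.12, 0.53, -0.01, 0, 0, -0.94, G,
0.09, 0.54, -0.01, 0, 0, -0.94, G,
0.05, 0.55, -0.01, 0, 0, -0.94, G,
0.01, 0.55, -0.01, 0, 0, -0.94, G,
-0.02, 0.55, -0.01, 0, 0, -0.94, G,
-0.06, 0.55, -0.01, 0, 0, -0.94, G,
-0.09, 0.54, -0.01, 0, 0, -0.94, G,
-0.13, 0.53, -0.01, 0, 0, -0.94, G,
```

Call:
step_arm(
  moves=[0.5,-0.2,0,0,0,-1,-1,0.5,-0.15,0,0,0,-1,-1,0.5,-0.1,0,0,0,-1,-1,0.55,-0.1,0,0,0,-1,-1,0.55,-0.05,0,0,0,-1,-1,0.55,0,0,0,0,-1,-1,0.55,0,0,0,0,-1,-1,0.55,0.05,0,0,0,-1,-1],
)

```text
time: 0.82
tool_pos: [224.5, -443.3, 223.6]
tcp_rot: [-3.136, -0.004, 0.883]
contact_force: [-0.1, 0.8, -0.0]
grip_width: 91.5
```

Call:
step_arm(
  moves=[0.55,0.1,0,0,0,-1,-1,0.55,0.1,0,0,0,-1,-1,0.5,0.15,0,0,0,-1,-1,0.5,0.2,0,0,0,-1,-1,0.5,0.25,0,0,0,-1,-1,0.5,0.25,0,0,0,-1,-1,0.45,0.3,0,0,0,-1,-1,0.45,0.3,0,0,0,-1,-1],
)

```text
time: 1.48
tool_pos: [291.3, -379.2, 221.8]
tcp_rot: [-3.136, -0.011, 1.47]
contact_force: [-0.5, -0.4, -0.4]
grip_width: 92.1
```

```bash
python3 - <<'E'
from h import *
st()
plan([450,-270,230],2.54-0.0)
E
```

```text
t 1.48 pos [ 291.3 -379.2  221.8] rpy [-3.136 -0.011  1.47 ] F [-0.5 -0.4 -0.4] w 92.1 j [-1.08  0.27  1.65  0.    1.24 -0.98]
n 17 dist [158.7 109.2   8.2] turn deg [  0.1  -0.7 -61.3] t 1.48
0.37, 0.43, -0.02, 0, -0.01, -0.9, G,
0.34, 0.45, -0.02, 0, -0.01, -0.9, G,
0.31, 0.47, -0.02, 0, -0.01, -0.9, G,
0.28, 0.49, -0.02, 0, -0.01, -0.9, G,
0.25, 0.51, -0.02, 0, -0.01, -0.9, G,
0.21, 0.52, -0.02, 0, -0.01, -0.9, G,
0.18, 0.54, -0.02, 0, -0.01, -0.9, G,
0.15, 0.55, -0.02, 0, -0.01, -0.9, G,
0.11, 0.56, -0.02, 0, -0.01, -0.9, G,
0.08, 0.56, -0.02, 0, -0.01, -0.9, G,
0.04, 0.57, -0.02, 0, -0.01, -0.9, G,
0.01, 0.57, -0.02, 0, -0.01, -0.9, G,
-0.03, 0.57, -0.02, 0, -0.01, -0.9, G,
-0.06, 0.56, -0.02, 0, -0.01, -0.9, G,
-0.1, 0.56, -0.02, 0, -0.01, -0.9, G,
-0.13, 0.55, -0.02, 0, -0.01, -0.9, G,
-0.17, 0.54, -0.02, 0, -0.01, -0.9, G,
```

Call:
step_arm(
  moves=[0.4,0.45,0,0,0,-1,-1,0.4,0.5,0,0,0,-1,-1,0.35,0.55,-0.1,0,0,-1,-1,0.3,0.55,-0.1,0,0,-1,-1,0.3,0.6,-0.1,0,0,-1,-1,0.25,0.6,-0.1,0,0,-1,-1,0.2,0.6,0,0,0,-1,-1,0.15,0.6,0,0,0,-1,-1],
)

```text
time: 2.15
tool_pos: [375.4, -313.6, 228.5]
tcp_rot: [3.141, -0.017, 2.057]
contact_force: [-1.1, 0.7, -0.3]
grip_width: 91.7
```

Call:
step_arm(
  moves=[0.1,0.6,0,0,0,-1,-1,0.05,0.6,0,0,0,-1,-1,0,0.6,0,0,0,-1,-1,0,0.6,0,0,0,-1,-1,-0.05,0.6,0,0,0,-1,-1,-0.1,0.6,0,0,0,-1,-1,-0.1,0.5,0,0,0,-1,-1,0,0,0,0,0,0,-1],
)

```text
time: 2.82
tool_pos: [443.2, -256.6, 226.8]
tcp_rot: [3.131, -0.019, 2.576]
contact_force: [-0.9, 0.5, -0.4]
grip_width: 91.7
```

```bash
python3 - <<'E'
from h import *
o=get_obs();st(); im=capture('wrist'); save('w1',im)
import pickle; pickle.dump((o,im),open('w1.pkl','wb'))
E
```

```text
t 2.82 pos [ 443.2 -256.6  226.8] rpy [ 3.131 -0.019  2.576] F [-0.9  0.5 -0.4] w 91.7 j [-0.68  0.33  1.54  0.01  1.29 -1.69]
```

View pics/w1.png

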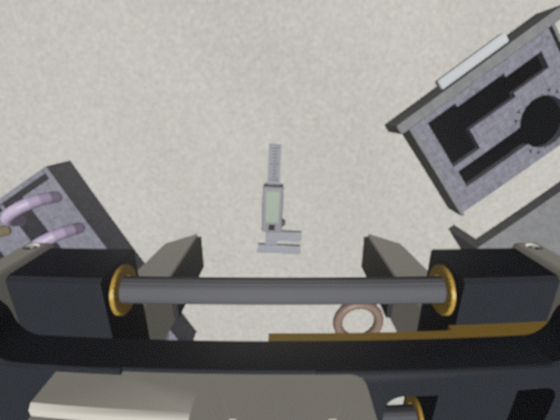

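```bash
python3 - <<'E'
from h import *
import pickle
o,im=pickle.load(open('w1.pkl','rb'))
save('w1c',im,(220,130,330,265),5)
W=campose('wrist',o)
for nm,uv,z in [('disp top c',(273.5,205),22),('tail',(274.5,144),5),('headtip',(272.5,252),5)]:
    print(nm,np.round(atz(uv,W,z),1))
E
```

```text
disp top c [[ 466.4 -282.5   22. ]]
tail [[ 405.  -241.7    5. ]]
headtip [[ 526.3 -323.1    5. ]]
```

View pics/w1c.png

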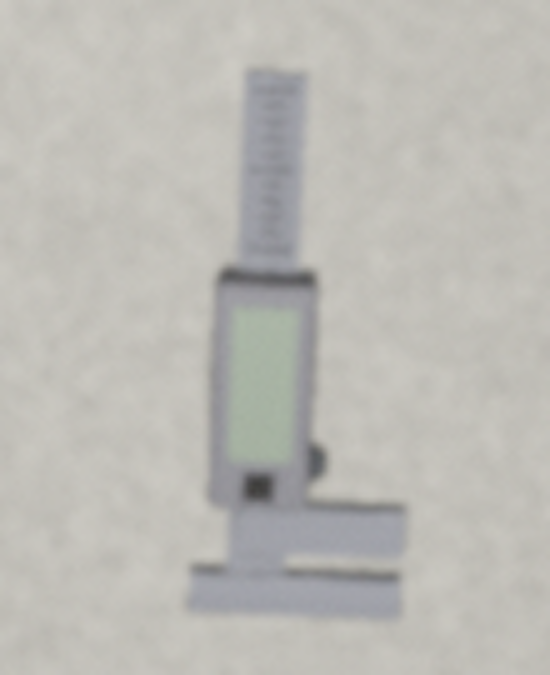

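```bash
cat >> h.py <<'E'
def fit(pts,pose,x0):
    """pts: list of (local xyz, uv); fit x,y,yaw with z=0"""
    L=np.array([p[0] for p in pts],float);U=np.array([p[1] for p in pts],float)
    def f(q):
        c,s=np.cos(q[2]),np.sin(q[2]); X=np.c_[q[0]+c*L[:,0]-s*L[:,1],q[1]+s*L[:,0]+c*L[:,1],L[:,2]+(q[3] if len(q)>3 else 0)]
        return (proj(X,pose)-U).ravel()
    r=least_squares(f,x0); print('fit',np.round(r.x,3),'rms',round(np.sqrt(np.mean(r.fun**2)),2)); return r.x
E
python3 - <<'E'
from h import *
import pickle
o,im=pickle.load(open('w1.pkl','rb'))
W=campose('wrist',o)
c=lambda x,y:(220+x/5,130+y/5)
# top corners; local x down image, y right
pts=[((-30,-13,22),c(220,283)),((-30,13,22),c(314,287)),((30,-13,22),c(210,503)),((30,13,22),c(303,507))]
q=fit(pts,W,[466,-282,-0.58]); q4=fit(pts,W,[466,-282,-0.58,0])
plan([q[0],q[1],110],q[2]+np.pi)
E
```

```text
fit [ 470.637 -286.924   -0.619] rms 0.93
fit [ 475.074 -290.22    -0.619  -17.713] rms 0.44
n 7 dist [  28.   -29.8 -116.7] turn deg [ 0.5 -1.1  2.9] t 2.87
-0.3, -0.08, 0.83, 0.02, -0.04, 0.1, G,
-0.3, -0.08, 0.83, 0.02, -0.04, 0.1, G,
-0.3, -0.07, 0.83, 0.02, -0.04, 0.1, G,
-0.29, -0.07, 0.83, 0.02, -0.04, 0.1, G,
-0.29, -0.07, 0.83, 0.02, -0.04, 0.1, G,
-0.29, -0.06, 0.83, 0.02, -0.04, 0.1, G,
-0.29, -0.06, 0.83, 0.02, -0.04, 0.1, G,
```

Call:
step_arm(
  moves=[-0.5,-0.1,0.9,0,-0.05,0.1,-1,-0.5,-0.1,0.9,0,-0.05,0.1,-1,-0.5,-0.1,0.9,0,-0.05,0.1,-1,-0.5,-0.1,0.9,0,-0.05,0.1,-1,-0.5,-0.05,0.9,0,-0.05,0.1,-1,-0.5,-0.05,0.9,0,-0.05,0.1,-1,0,0,0,0,0,0,-1],
)

```text
time: 3.45
tool_pos: [485.2, -302.8, 114.9]
tcp_rot: [3.134, 0.005, 2.509]
contact_force: [-1.4, 0.7, -0.1]
grip_width: 91.8
```

```bash
python3 - <<'E'
from h import *
o=get_obs();st(); im=capture('wrist'); save('w2',im)
import pickle; pickle.dump((o,im),open('w2.pkl','wb'))
E
```

```text
t 3.45 pos [ 485.2 -302.8  114.9] rpy [3.134 0.005 2.509] F [-1.4  0.7 -0.1] w 91.8 j [-0.7   0.53  1.55  0.01  1.06 -1.64]
```

View pics/w2.png

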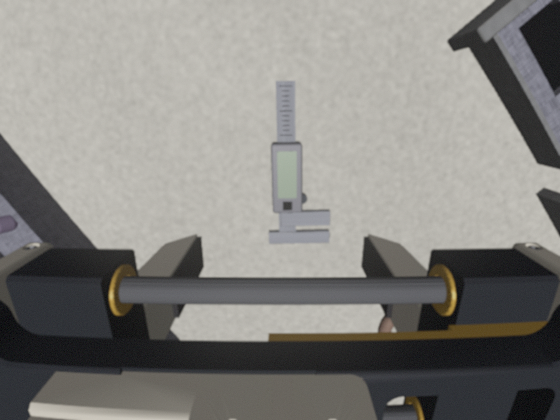

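```bash
python3 - <<'E'
from h import *
import pickle
o,im=pickle.load(open('w2.pkl','rb')); save('w2c',im,(250,70,350,250),4)
E
```

```text
(no output)
```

View pics/w2c.png

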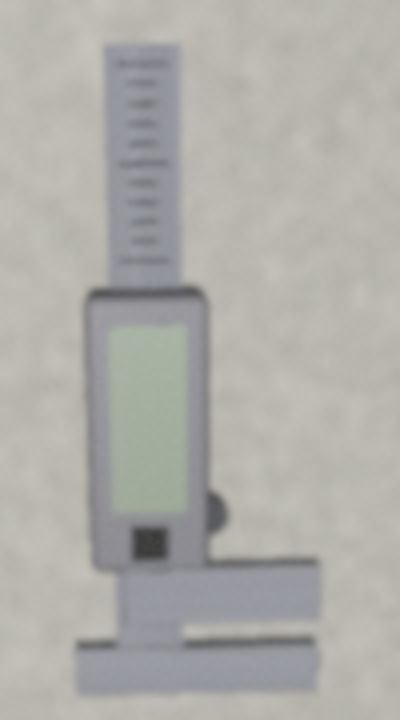

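```bash
python3 - <<'E'
from h import *
import pickle
o1,_=pickle.load(open('w1.pkl','rb'));o,im=pickle.load(open('w2.pkl','rb'))
W1=campose('wrist',o1);W=campose('wrist',o)
print(tri([np.array([272.4,209]),np.array([287.4,177.3])],[W1,W]))
print('with top',tri([np.array([287.4,177.3]),np.array([140+706/2.6,90+413/2.6])],[W,campose('top')]))
c=lambda x,y:(250+x/4,70+y/4)
pts=[((-30,-13,22),c(88,294)),((-30,13,22),c(206,292)),((30,-13,22),c(94,568)),((30,13,22),c(210,563))]
q=fit(pts,W,[466,-282,-0.58]); q4=fit(pts,W,[466,-282,-0.58,0])
print(atz(c(142,45),W,6),atz(c(150,695),W,6))
plan([q[0],q[1],60],q[2]+np.pi)
plan([q[0],q[1],60],q[2]+np.pi,n=8)
E
```

```text
(array([ 467.96635932, -285.0317842 ,   30.10696017]), [array([-0.1, -0. ]), array([0.1, 0. ])])
with top (array([ 470.14102173, -286.28833934,   17.05039087]), [array([ 0. , -0.6]), array([ 0.1, -0.1])])
fit [ 470.378 -286.636   -0.608] rms 0.82
fit [ 471.644 -287.362   -0.608   -6.64 ] rms 0.44
[[ 406.16562466 -241.5539866     6.        ]] [[ 525.58950834 -326.0342794     6.        ]]
n 4 dist [-14.7  16.  -56.5] turn deg [ 0.4  0.3 -1.3] t 3.5
0.27, 0.05, 0.7, 0.03, 0.02, -0.08, G,
0.27, 0.05, 0.7, 0.03, 0.02, -0.08, G,
0.27, 0.05, 0.71, 0.03, 0.02, -0.08, G,
0.27, 0.06, 0.71, 0.03, 0.02, -0.08, G,
n 8 dist [-14.7  16.  -56.5] turn deg [ 0.4  0.3 -1.3] t 3.5
0.14, 0.02, 0.35, 0.01, 0.01, -0.04, G,
0.14, 0.02, 0.35, 0.01, 0.01, -0.04, G,
0.13, 0.03, 0.35, 0.01, 0.01, -0.04, G,
0.13, 0.03, 0.35, 0.01, 0.01, -0.04, G,
0.13, 0.03, 0.35, 0.01, 0.01, -0.04, G,
0.13, 0.03, 0.35, 0.01, 0.01, -0.04, G,
0.13, 0.03, 0.35, 0.01, 0.01, -0.04, G,
0.13, 0.03, 0.35, 0.01, 0.01, -0.04, G,
```

```bash
python3 - <<'E'
from h import *
import pickle
o1,im=pickle.load(open('w1.pkl','rb')); save('w1d',im,(380,0,560,230),3.4)
top=cv2.imread('pics/top0.png')[:,:,::-1]; save('t_d',top,(255,190,355,270),7)
E
```

```text
(no output)
```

View pics/w1d.png

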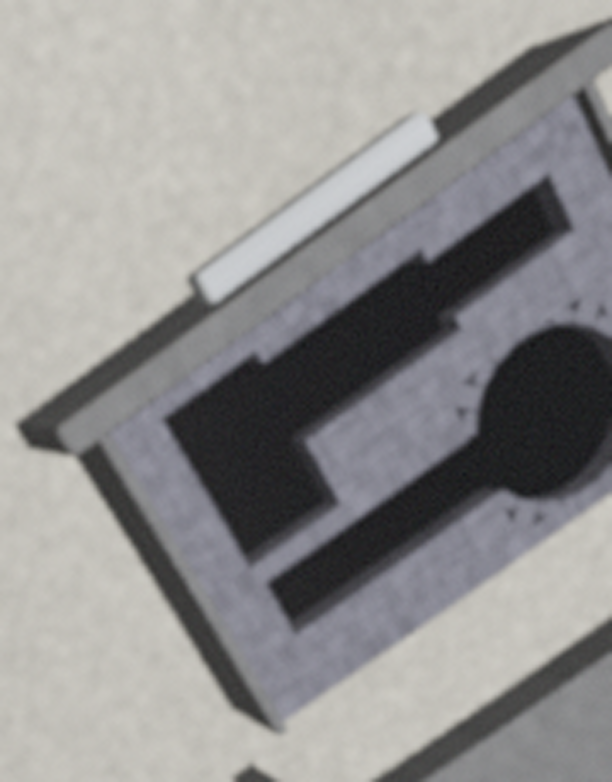

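View pics/t_d.png

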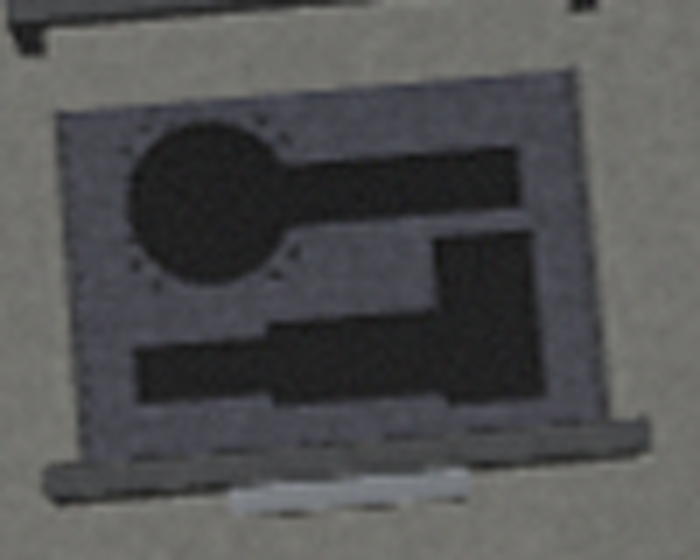

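```bash
python3 - <<'E'
from h import *
import pickle
o1,im=pickle.load(open('w1.pkl','rb'));W=campose('wrist',o1)
c=lambda x,y:(380+x/3.4,y/3.4)
P=lambda x,y,z:atz(c(x,y),W,z)[0]
pan=[P(110,437,48),P(580,92,48)]
d=pan[1]-pan[0]; d/=np.linalg.norm(d[:2]); n=np.array([d[1],-d[0],0]) # 
print('panel dir',d, 'yaw station', np.arctan2(-d[0],d[1]))
for nm,p in {'jawF':(168,418),'bodyF1':(262,362),'bodyF2':(420,255),'bodyB1':(300,437),'bodyB2':(452,335),'jawR':(250,560),'jawB':(335,505),'tailF':(548,180),'tailB':(570,230),'magR':(270,585),'magRb':(295,630)}.items():
    X=P(*p,32); print(nm,np.round(X,1),'x from panel',round((X-pan[0])@n,1),'y',round((X-pan[0])@d,1))
for p in [(100,445),(283,722)]: print(P(*p,38))
E
```

```text
panel dir [-0.08732255  0.99618009  0.        ] yaw station 0.08743390519256959
jawF [477.7 -76.   32. ] x from panel 11.4 y 24.6
bodyF1 [478.1 -39.9  32. ] x from panel 15.0 y 60.6
bodyF2 [475.1  22.8  32. ] x from panel 17.4 y 123.3
bodyB1 [508.1 -38.5  32. ] x from panel 45.0 y 59.3
bodyB2 [505.1  22.8  32. ] x from panel 47.4 y 120.7
jawR [537.9 -71.5  32. ] x from panel 71.8 y 23.9
jawB [536.5 -36.9  32. ] x from panel 73.4 y 58.5
tailF [476.1  73.2  32. ] x from panel 22.8 y 173.4
tailB [495.1  74.4  32. ] x from panel 41.9 y 172.9
magR [550.1 -68.8  32. ] x from panel 84.2 y 25.5
magRb [570.5 -67.4  32. ] x from panel 104.6 y 25.1
[ 471.73748092 -102.21462233   38.        ]
[596.89835154 -87.31726517  38.        ]
```

```bash
python3 - <<'E'
from h import *
import pickle
o,im=pickle.load(open('w2.pkl','rb')); W=campose('wrist',o)
R=rot(o['tcp_rot'])
for p in [(9.5,46,0),(-9.5,46,0),(9.5,65,0),(-9.5,65,0),(9.5,46,-19),(9.5,65,-19),(9.5,46,-47),(9.5,65,-47),(9.5,53,0)]:
    print(p,np.round(proj(R@np.array(p,float)+o['tool_pos'],W),0))
save('w2f',im,(330,200,560,350),3.4)
E
```

```text
(9.5, 46, 0) [[365. 237.]]
(-9.5, 46, 0) [[362. 267.]]
(9.5, 65, 0) [[398. 237.]]
(-9.5, 65, 0) [[394. 267.]]
(9.5, 46, -19) [[375. 252.]]
(9.5, 65, -19) [[411. 252.]]
(9.5, 46, -47) [[394. 283.]]
(9.5, 65, -47) [[438. 282.]]
(9.5, 53, 0) [[377. 237.]]
```

View pics/w2f.png

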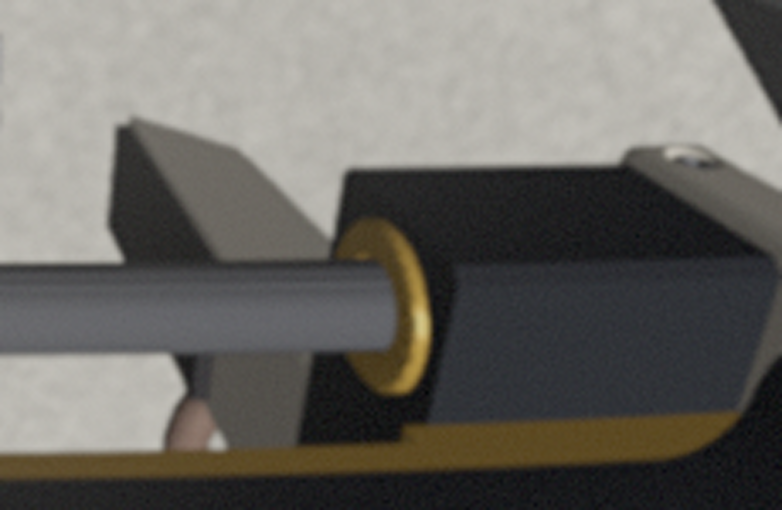

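```bash
python3 - <<'E'
from h import *
plan([471,-287,80],0.959)
E
```

```text
n 24 dist [-14.1  15.7 -36.5] turn deg [ 0.6 -0.1 88.9] t 3.5
0.04, 0.01, 0.08, 0.01, 0, 0.93, G,
0.04, 0.01, 0.08, 0.01, 0, 0.93, G,
0.04, 0, 0.08, 0.01, 0, 0.93, G,
0.04, 0, 0.08, 0.01, 0, 0.93, G,
0.04, 0, 0.08, 0.01, 0, 0.93, G,
0.04, -0.01, 0.08, 0.01, 0, 0.93, G,
0.04, -0.01, 0.08, 0.01, 0, 0.93, G,
0.04, -0.01, 0.08, 0.01, 0, 0.93, G,
0.04, -0.01, 0.08, 0.01, 0, 0.93, G,
0.04, -0.02, 0.08, 0.01, 0, 0.93, G,
0.04, -0.02, 0.08, 0.01, 0, 0.93, G,
0.04, -0.02, 0.08, 0.01, 0, 0.93, G,
0.04, -0.02, 0.08, 0.01, 0, 0.93, G,
0.04, -0.03, 0.08, 0.01, 0, 0.93, G,
0.03, -0.03, 0.08, 0.01, 0, 0.93, G,
0.03, -0.03, 0.08, 0.01, 0, 0.93, G,
0.03, -0.03, 0.08, 0.01, 0, 0.93, G,
0.03, -0.03, 0.08, 0.01, 0, 0.93, G,
0.03, -0.04, 0.08, 0.01, 0, 0.93, G,
0.02, -0.04, 0.08, 0.01, 0, 0.93, G,
0.02, -0.04, 0.08, 0.01, 0, 0.93, G,
0.02, -0.04, 0.08, 0.01, 0, 0.93, G,
0.02, -0.04, 0.08, 0.01, 0, 0.93, G,
0.01, -0.04, 0.08, 0.01, 0, 0.93, G,
```

Call:
step_arm(
  moves=[0,0,0,0,0,1,-1,0,0,0,0,0,1,-1,0,0,0,0,0,1,-1,0,0,0,0,0,1,-1,0,0,0,0,0,1,-1,0,0,0,0,0,1,-1,0,0,0,0,0,1,-1,0,0,0,0,0,1,-1],
)

```text
time: 4.17
tool_pos: [481.7, -304.4, 127.0]
tcp_rot: [3.131, 0.006, 1.916]
contact_force: [0.2, -0.8, -1.2]
grip_width: 91.9
```

Call:
step_arm(
  moves=[0,0,0,0,0,1,-1,0,0,0,0,0,1,-1,0,0,0,0,0,1,-1,0,0,0,0,0,1,-1,0,0,0,0,0,1,-1,0,0,0,0,0,1,-1,0,0,0,0,0,1,-1,0,0,0,0,0,1,-1],
)

```text
time: 4.83
tool_pos: [478.9, -306.0, 140.9]
tcp_rot: [3.119, 0.006, 1.318]
contact_force: [0.6, -0.4, 0.1]
grip_width: 91.8
```

Call:
step_arm(
  moves=[0,0,0,0,0,1,-1,0,0,0,0,0,1,-1,0,0,0,0,0,1,-1,0,0,0,0,0,1,-1,0,0,0,0,0,1,-1,0,0,0,0,0,1,-1,0,0,0,0,0,1,-1,0,0,0,0,0,0,-1],
)

```text
time: 5.5
tool_pos: [475.8, -307.4, 154.7]
tcp_rot: [3.107, -0.006, 0.792]
contact_force: [0.7, -0.5, 0.2]
grip_width: 92.0
```

```bash
python3 - <<'E'
from h import *
st()
plan([471,-287,60],0.959,n=6)
E
```

```text
t 5.5 pos [ 475.8 -307.4  154.7] rpy [ 3.107 -0.006  0.792] F [ 0.7 -0.5  0.2] w 92.0 j [-0.71  0.46  1.55  0.    1.1   0.07]
n 6 dist [ -4.8  20.4 -94.7] turn deg [ 2.  -0.2 -9.6] t 5.5
0.09, -0.17, 0.78, 0.08, -0.01, -0.4, G,
0.09, -0.17, 0.79, 0.08, -0.01, -0.4, G,
0.1, -0.16, 0.79, 0.08, -0.01, -0.4, G,
0.1, -0.15, 0.79, 0.08, -0.01, -0.4, G,
0.11, -0.15, 0.79, 0.08, -0.01, -0.4, G,
0.11, -0.14, 0.79, 0.08, -0.01, -0.4, G,
```

Call:
step_arm(
  moves=[0.1,-0.15,0.9,0.1,0,-0.4,-1,0.1,-0.15,0.9,0.1,0,-0.4,-1,0.1,-0.15,0.9,0.1,0,-0.4,-1,0.1,-0.15,0.9,0.1,0,-0.4,-1,0.1,-0.15,0.9,0.1,0,-0.4,-1,0,0,0,0,0,0,-1],
)

```text
time: 6.0
tool_pos: [473.1, -293.2, 70.8]
tcp_rot: [3.129, -0.002, 0.946]
contact_force: [-1.1, 1.2, -1.3]
grip_width: 91.9
```

```bash
python3 - <<'E'
from h import *
st()
plan([471,-287,12],0.959,n=5)
E
```

```text
t 6.0 pos [ 473.1 -293.2   70.8] rpy [ 3.129e+00 -2.000e-03  9.460e-01] F [-1.1  1.2 -1.3] w 91.9 j [-0.69  0.56  1.64  0.    0.92 -0.07]
n 5 dist [ -2.1   6.2 -58.8] turn deg [ 0.7 -0.1 -0.7] t 6.0
0.04, -0.06, 0.59, 0.04, 0, -0.04, G,
0.04, -0.06, 0.59, 0.04, 0, -0.04, G,
0.04, -0.06, 0.59, 0.04, 0, -0.04, G,
0.04, -0.06, 0.59, 0.04, 0, -0.04, G,
0.04, -0.05, 0.59, 0.04, 0, -0.04, G,
```

Call:
step_arm(
  moves=[0,-0.1,0.6,0.05,0,-0.05,-1,0,-0.1,0.6,0.05,0,-0.05,-1,0,-0.1,0.6,0.05,0,-0.05,-1,0,-0.1,0.6,0.05,0,-0.05,-1,0,0,0,0,0,0,-1],
)

```text
time: 6.42
tool_pos: [467.8, -290.6, 24.0]
tcp_rot: [3.137, -0.001, 0.961]
contact_force: [-1.3, 0.5, -0.8]
grip_width: 92.0
```

```bash
python3 - <<'E'
from h import *
st()
plan([471,-287,12],0.959,n=2)
save('w3',capture('wrist'))
E
```

```text
t 6.42 pos [ 467.8 -290.6   24. ] rpy [ 3.137e+00 -1.000e-03  9.610e-01] F [-1.3  0.5 -0.8] w 92.0 j [-0.7   0.62  1.69  0.    0.82 -0.09]
n 2 dist [  3.2   3.6 -12. ] turn deg [ 0.3 -0.   0.1] t 6.42
0.12, 0.01, 0.3, 0.03, 0, 0.01, G,
0.12, 0.01, 0.3, 0.03, 0, 0.01, G,
```

View pics/w3.png

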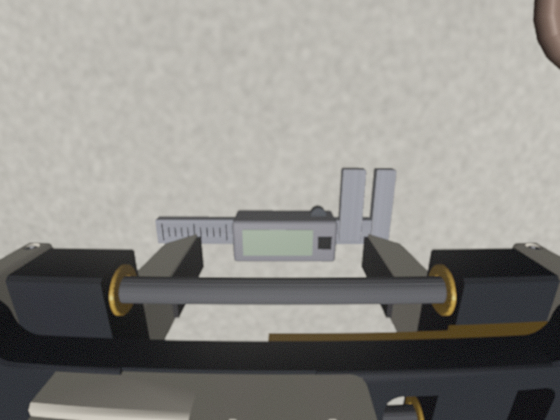

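Call:
step_arm(
  moves=[0.12,0,0.35,0,0,0,-1,0.12,0,0.3,0,0,0,-1,0,0,0,0,0,0,-1],
)

```text
time: 6.72
tool_pos: [472.7, -288.3, 13.2]
tcp_rot: [3.131, -0.0, 0.96]
contact_force: [-0.8, 0.0, -0.6]
grip_width: 91.9
```

Call:
step_arm(
  moves=[-0.05,0.05,0.12,0,0,0,0,0,0,0.04,0,0,0,1,0,0,0.02,0,0,0,1,0,0,0,0,0,0,1,0,0,0,0,0,0,1,0,0,0,0,0,0,1,0,0,0,0,0,0,1,0,0,0,0,0,0,1],
)

```text
time: 7.38
tool_pos: [473.7, -290.0, 10.1]
tcp_rot: [3.129, -0.0, 0.96]
contact_force: [0.3, -0.7, -1.0]
grip_width: 59.7
```

Call:
step_arm(
  moves=[0,0,0,0,0,0,0.1,0,0,-0.1,0,0,0,0.1,0,0,-0.03,0,0,0,0.1,0,0,0,0,0,0,1,0,0,0,0,0,0,1,0,0,0,0,0,0,1],
)

```text
time: 7.88
tool_pos: [473.3, -289.8, 12.7]
tcp_rot: [3.13, -0.0, 0.96]
contact_force: [0.4, -0.3, -1.5]
grip_width: 59.9
```

Call:
step_arm(
  moves=[0,0,-0.5,0,0,0,1,0,0,-0.9,0,0,0,1,0,0,-0.9,0,0,0,1,0,0,-0.9,0,0,0,1,0,0,-0.9,0,0,0,1,0,0,-0.8,0,0,0.5,1],
)

```text
time: 8.38
tool_pos: [470.0, -287.3, 113.5]
tcp_rot: [3.139, -0.001, 0.926]
contact_force: [0.5, -1.0, -1.3]
grip_width: 59.4
```

```bash
python3 - <<'E'
from h import *
st()
plan([430,-10,140],R=rot([3.130,0,0.087]))
E
```

```text
t 8.38 pos [ 470.  -287.3  113.5] rpy [ 3.139e+00 -1.000e-03  9.260e-01] F [ 0.5 -1.  -1.3] w 59.4 j [-0.69  0.5   1.61  0.    1.03 -0.04]
n 15 dist [-40.  277.3  26.5] turn deg [-0.5 -0.4 48. ] t 8.38
0.66, -0.66, -0.09, -0.01, -0.01, 0.8, G,
0.62, -0.7, -0.09, -0.01, -0.01, 0.8, G,
0.58, -0.73, -0.09, -0.01, -0.01, 0.8, G,
0.54, -0.76, -0.09, -0.01, -0.01, 0.8, G,
0.5, -0.79, -0.09, -0.01, -0.01, 0.8, G,
0.45, -0.82, -0.09, -0.01, -0.01, 0.8, G,
0.4, -0.84, -0.09, -0.01, -0.01, 0.8, G,
0.36, -0.86, -0.09, -0.01, -0.01, 0.8, G,
0.31, -0.88, -0.09, -0.01, -0.01, 0.8, G,
0.26, -0.9, -0.1, -0.01, -0.01, 0.8, G,
0.21, -0.91, -0.1, -0.01, -0.01, 0.8, G,
0.16, -0.92, -0.1, -0.01, -0.01, 0.8, G,
0.1, -0.93, -0.1, -0.01, -0.01, 0.8, G,
0.05, -0.93, -0.1, -0.01, -0.01, 0.8, G,
0, -0.93, -0.1, -0.01, -0.01, 0.8, G,
```

Call:
step_arm(
  moves=[0.65,-0.65,-0.05,0,0,0.8,1,0.6,-0.7,-0.05,0,0,0.8,1,0.6,-0.75,-0.05,0,0,0.8,1,0.55,-0.75,-0.05,0,0,0.8,1,0.5,-0.8,-0.05,0,0,0.8,1,0.45,-0.8,-0.05,0,0,0.8,1,0.4,-0.85,-0.05,0,0,0.8,1,0.35,-0.85,-0.05,0,0,0.8,1],
)

```text
time: 9.05
tool_pos: [452.1, -139.3, 131.9]
tcp_rot: [3.124, -0.01, 0.452]
contact_force: [-0.6, 0.6, -1.7]
grip_width: 59.7
```

```bash
python3 - <<'E'
from h import *
st()
plan([430,-10,140],R=rot([3.130,0,0.087]))
E
```

```text
t 9.05 pos [ 452.1 -139.3  131.9] rpy [ 3.124 -0.01   0.452] F [-0.6  0.6 -1.7] w 59.7 j [-0.46  0.34  1.82 -0.    0.96  0.66]
n 7 dist [-22.1 129.3   8.1] turn deg [ 0.2 -0.9 20.9] t 9.05
0.26, -0.9, -0.07, 0.01, -0.03, 0.75, G,
0.21, -0.91, -0.07, 0.01, -0.03, 0.75, G,
0.17, -0.92, -0.07, 0.01, -0.03, 0.75, G,
0.12, -0.93, -0.07, 0.01, -0.03, 0.75, G,
0.07, -0.93, -0.07, 0.01, -0.03, 0.75, G,
0.02, -0.94, -0.07, 0.01, -0.03, 0.75, G,
-0.03, -0.94, -0.07, 0.01, -0.03, 0.75, G,
```

Call:
step_arm(
  moves=[0.25,-0.9,0,0,-0.05,0.75,1,0.2,-0.9,0,0,-0.05,0.75,1,0.2,-0.9,0,0,-0.05,0.75,1,0.15,-0.95,0,0,-0.05,0.75,1,0.1,-0.95,0,0,-0.05,0.75,1,0.05,-0.95,0,0,-0.05,0.75,1,0,-0.95,0,0,-0.05,0.75,1,0,0,0,0,0,0,1],
)

```text
time: 9.72
tool_pos: [431.5, -0.0, 136.2]
tcp_rot: [3.122, 0.003, 0.064]
contact_force: [-0.5, -0.5, -1.4]
grip_width: 59.6
```

```bash
python3 - <<'E'
from h import *
o=get_obs();st(); im=capture('wrist'); save('w4',im)
import pickle; pickle.dump((o,im),open('w4.pkl','wb'))
E
```

```text
t 9.72 pos [431.5  -0.  136.2] rpy [3.122e+00 3.000e-03 6.400e-02] F [-0.5 -0.5 -1.4] w 59.6 j [-0.16  0.28  1.9  -0.02  0.96  1.36]
```

View pics/w4.png

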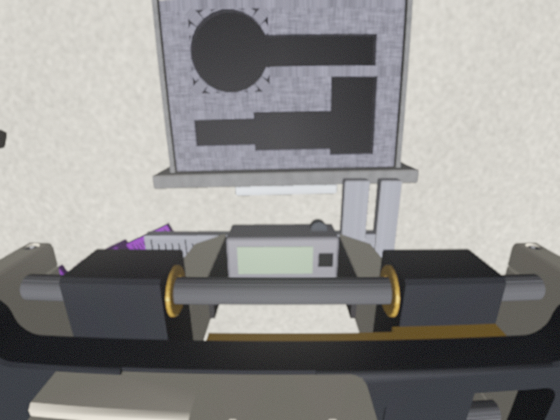

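```bash
python3 - <<'E'
from h import *
import pickle
o,im=pickle.load(open('w4.pkl','rb')); save('w4c',im,(150,0,420,190),2.9);save('w4d',im,(140,170,420,270),2.8)
E
```

```text
(no output)
```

View pics/w4c.png

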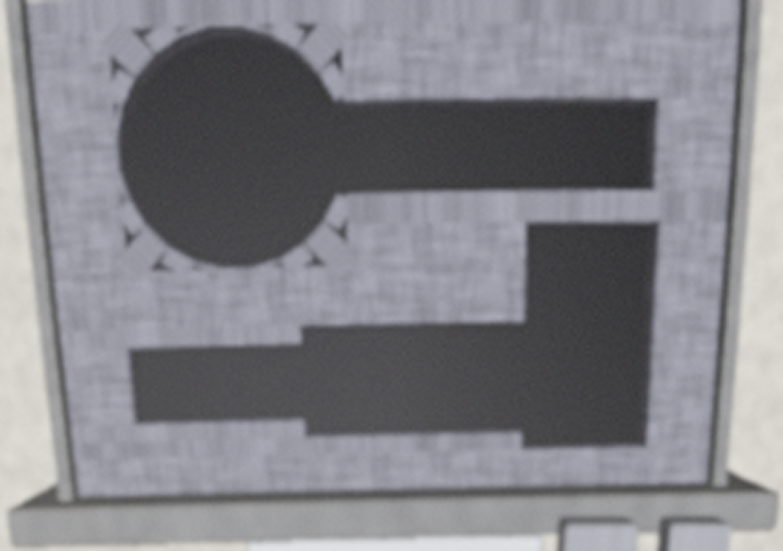

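View pics/w4d.png

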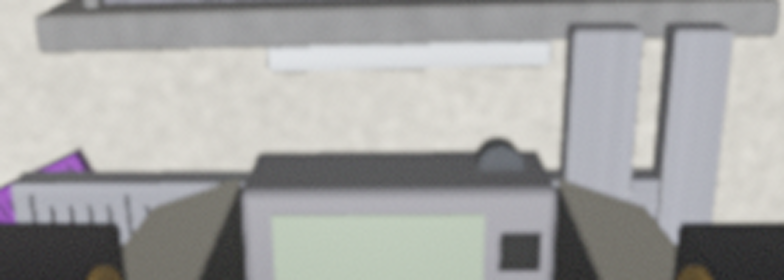

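```bash
python3 - <<'E'
from h import *
import pickle
o,im=pickle.load(open('w4.pkl','rb'));W=campose('wrist',o)
c=lambda x,y:(150+x/2.9,y/2.9)
pts=[((-83,11,0),c(130,351)),((-83,-11,0),c(136,421)),((-33,16,0),c(303,328)),((-33,-16,0),c(307,434)),((31,43,0),c(527,224)),((69,43,0),c(657,224)),((69,-21,0),c(645,445)),((31,-21,0),c(523,445))]
q4=fit(pts,W,[490,-8,-1.48,32])
P32=[((a[0],a[1],32),u) for a,u in pts]; qs=fit(P32,W,[490,-8,-1.48]); print('station yaw',qs[2]+np.pi/2)
m=[((-48,-12,32),c(656,100)),((-48,12,32),c(653,188)),((69,0,32),c(231,147)),((69,-31,32),c(226,27)),((69,31,32),c(235,267))]
qm=fit(m,W,[555,-10,1.65]); 
fit([((a[0],a[1],0),u) for a,u in m],W,[555,-10,1.65,32])
d=lambda x,y:(140+x/2.8,170+y/2.8)
z0=o['tool_pos'][2]-12.7
h=[((-30,13,22+z0),d(243,190)),((30,13,22+z0),d(553,186)),((66,40,8+z0),d(732,29)),((34,40,8+z0),d(570,31))]
qc=fit(h,W,[431,0,-1.5]); fit([((a[0],a[1],a[2]-z0),u) for a,u in h],W,[431,0,-1.5,z0])
R=rot(o['tcp_rot']); print('cal origin in tool',R.T@(np.r_[qc[:2],z0]-o['tool_pos']))
E
```

```text
fit [490.885  -8.591  -1.487  29.123] rms 0.69
fit [490.979  -8.469  -1.487] rms 0.9
station yaw 0.08367969150988852
fit [555.379 -21.641   1.651] rms 0.65
fit [555.699 -21.677   1.651  30.222] rms 0.53
fit [430.846  -0.586  -1.503] rms 0.67
fit [430.692  -0.678  -1.503 123.068] rms 0.65
cal origin in tool [-0.60435749  0.26230029 12.70900709]
```

```bash
python3 - <<'E'
from h import *
plan([491.5,-8.4,85],R=rot([3.130,0,0.081]),n=4)
E
```

```text
n 4 dist [ 59.5  -7.2 -51.4] turn deg [ 0.5  0.1 -0.8] t 9.77
0.74, 0.13, 0.64, 0.03, 0.01, -0.05, G,
0.74, 0.13, 0.64, 0.03, 0.01, -0.05, G,
0.74, 0.13, 0.64, 0.03, 0.01, -0.05, G,
0.74, 0.14, 0.64, 0.03, 0.01, -0.05, G,
```

Call:
step_arm(
  moves=[0.8,0.15,0.5,0.05,0,-0.05,1,0.8,0.15,0.6,0.05,0,-0.05,1,0.8,0.15,0.7,0.05,0,-0.05,1,0.8,0.15,0.7,0,0,-0.05,1,0,0,0,0,0,0,1,0,0,0,0,0,0,1],
)

```text
time: 10.27
tool_pos: [501.0, -13.1, 88.5]
tcp_rot: [3.129, -0.005, 0.089]
contact_force: [-0.0, 0.1, -1.8]
grip_width: 59.8
```

```bash
python3 - <<'E'
from h import *
st()
plan([491.5,-8.4,60],R=rot([3.130,0,0.081]),n=3)
E
```

```text
t 10.27 pos [501.  -13.1  88.5] rpy [ 3.129 -0.005  0.089] F [-0.   0.1 -1.8] w 59.8 j [-0.17  0.46  1.78 -0.01  0.9   1.32]
n 3 dist [ -9.5   4.7 -28.5] turn deg [ 0.  -0.3  0.4] t 10.27
-0.15, -0.1, 0.47, 0, -0.02, 0.04, G,
-0.15, -0.1, 0.47, 0, -0.02, 0.04, G,
-0.15, -0.1, 0.47, 0, -0.02, 0.04, G,
```

Call:
step_arm(
  moves=[-0.15,-0.1,0.4,0,0,0.05,1,-0.15,-0.1,0.4,0,0,0.05,1,-0.15,-0.05,0.3,0,0,0,1,0,0,0,0,0,0,1,0,0,0,0,0,0,1],
)

```text
time: 10.68
tool_pos: [488.7, -9.9, 66.1]
tcp_rot: [3.129, -0.005, 0.081]
contact_force: [-0.0, -0.5, -1.3]
grip_width: 59.7
```

```bash
python3 - <<'E'
from h import *
o=get_obs();st()
plan([491.5,-8.4,50],R=rot([3.130,0,0.081]),n=2)
im=capture('wrist'); save('w5',im)
import pickle; pickle.dump((o,im),open('w5.pkl','wb'))
E
```

```text
t 10.68 pos [488.7  -9.9  66.1] rpy [ 3.129 -0.005  0.081] F [-0.  -0.5 -1.3] w 59.7 j [-0.17  0.47  1.83 -0.02  0.83  1.33]
n 2 dist [  2.8   1.5 -16.1] turn deg [ 0.1 -0.3 -0. ] t 10.68
0.07, -0.04, 0.4, 0.01, -0.03, 0, G,
0.07, -0.04, 0.4, 0.01, -0.03, 0, G,
```

View pics/w5.png

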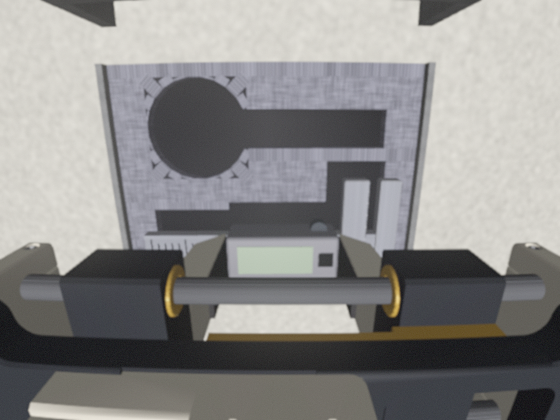

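```bash
python3 - <<'E'
from h import *
import pickle
o,im=pickle.load(open('w5.pkl','rb'));W=campose('wrist',o)
save('w5c',im,(90,50,440,250),2.2)
E
```

```text
(no output)
```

View pics/w5c.png

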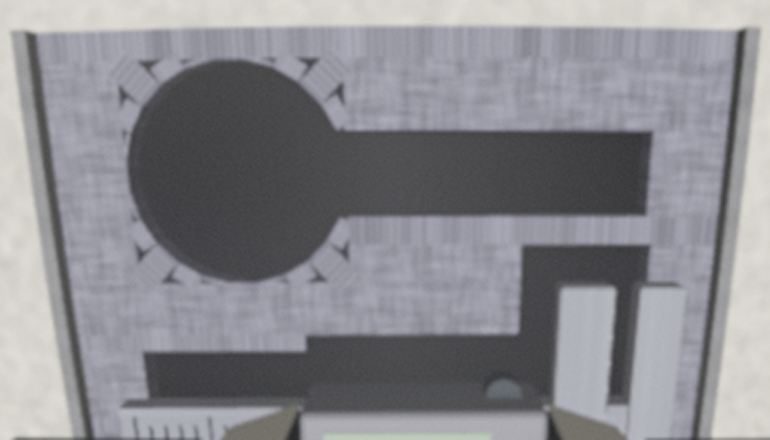

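```bash
python3 - <<'E'
from h import *
import pickle
o,im=pickle.load(open('w5.pkl','rb'));W=campose('wrist',o)
c=lambda x,y:(90+x/2.2,50+y/2.2)
pts=[((31,43,32),c(521,246)),((69,43,32),c(649,246)),((-83,11,32),c(145,353)),((-33,16,32),c(306,337))]
q=fit(pts,W,[490,-8,-1.48])
m=[((-48,-12,32),c(651,131)),((-48,12,32),c(647,215)),((69,-31,32),c(235,58)),((69,31,32),c(243,281))]
fit(m,W,[555,-20,1.65]); fit([((a[0],a[1],0),u) for a,u in m],W,[555,-20,1.65,32])
z0=o['tool_pos'][2]-12.7
h=[((-30,13,22+z0),c(302,409)),((30,13,22+z0),c(546,407)),((66,40,8+z0),c(685,285)),((34,40,8+z0),c(558,286))]
qc=fit(h,W,[488,-10,-1.5])
E
```

```text
fit [490.494  -8.407  -1.485] rms 0.52
fit [555.635 -22.137   1.649] rms 1.18
fit [555.586 -22.219   1.649  29.942] rms 0.9
fit [488.823 -10.467  -1.487] rms 0.62
```

Call:
step_arm(
  moves=[0.05,-0.05,0.4,0,-0.05,0,1,0.05,-0.05,0.4,0,0,0,1,0,0,0,0,0,0,1],
)

```text
time: 10.98
tool_pos: [491.3, -7.7, 49.8]
tcp_rot: [3.128, -0.003, 0.081]
contact_force: [-0.6, 0.4, -1.6]
grip_width: 59.4
```

```bash
python3 - <<'E'
from h import *
o=get_obs();st()
plan([490.4,-7.9,34.5],R=rot([3.130,0,0.081]),n=2)
E
```

```text
t 10.98 pos [491.3  -7.7  49.8] rpy [ 3.128e+00 -3.000e-03  8.100e-02] F [-0.6  0.4 -1.6] w 59.4 j [-0.16  0.5   1.84 -0.02  0.79  1.34]
n 2 dist [ -0.9  -0.2 -15.3] turn deg [ 0.1 -0.2  0. ] t 10.98
-0.02, 0, 0.38, 0.01, -0.02, 0, G,
-0.02, 0, 0.38, 0.01, -0.02, 0, G,
```

Good; descend gently.

Call:
step_arm(
  moves=[-0.05,0,0.2,0,0,0,1,0,0,0.2,0,0,0,1,0,0,0.2,0,0,0,1],
)

```text
time: 11.23
tool_pos: [490.9, -7.8, 36.8]
tcp_rot: [3.128, -0.004, 0.082]
contact_force: [0.0, -0.2, -2.0]
grip_width: 59.9
```

```bash
python3 - <<'E'
from h import *
o=get_obs();st()
E
```

```text
t 11.23 pos [490.9  -7.8  36.8] rpy [ 3.128 -0.004  0.082] F [ 0.  -0.2 -2. ] w 59.9 j [-0.16  0.53  1.85 -0.02  0.76  1.34]
```

Call:
step_arm(
  moves=[0,0,0.1,0,0,0,1,0,0,0.05,0,0,0,1,0,0,0,0,0,0,1],
)

```text
time: 11.48
tool_pos: [490.8, -7.8, 33.1]
tcp_rot: [3.128, -0.003, 0.081]
contact_force: [-0.9, 0.6, 2.1]
grip_width: 59.7
```

Call:
step_arm(
  moves=[0,0,0,0,0,0,0,0,0,-0.05,0,0,0,-0.2,0,0,-0.1,0,0,0,-0.3,0,0,-0.5,0,0,0,-0.5,0,0,-0.9,0,0,0,-1,-0.3,0,-0.9,0,0,0,-1,-0.5,0,-0.9,0,0,0,-1,-0.5,0,-0.9,0,0,0,-1],
)

```text
time: 12.15
tool_pos: [464.2, -9.0, 121.4]
tcp_rot: [3.129, -0.001, 0.082]
contact_force: [0.2, 0.6, 0.4]
grip_width: 88.4
```

```bash
python3 - <<'E'
from h import *
o=get_obs();st(); im=capture('wrist'); save('w6',im)
import pickle; pickle.dump((o,im),open('w6.pkl','wb'))
E
```

```text
t 12.15 pos [464.2  -9.  121.4] rpy [ 3.129e+00 -1.000e-03  8.200e-02] F [0.2 0.6 0.4] w 88.4 j [-0.18  0.35  1.84 -0.02  0.95  1.32]
```

View pics/w6.png

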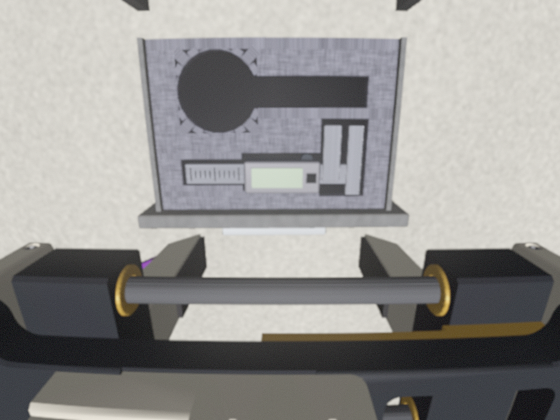

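```bash
python3 - <<'E'
from h import *
plan([461,265,160],1.21,n=17)
E
```

```text
n 17 dist [ -3.2 274.1  35.3] turn deg [  0.9   0.2 -64.6] t 12.2
0.06, -0.8, -0.11, 0.01, 0, -0.95, G,
0.11, -0.8, -0.11, 0.01, 0, -0.95, G,
0.16, -0.79, -0.11, 0.01, 0, -0.95, G,
0.21, -0.78, -0.11, 0.01, 0, -0.95, G,
0.27, -0.76, -0.11, 0.01, 0, -0.95, G,
0.32, -0.74, -0.11, 0.01, 0, -0.95, G,
0.36, -0.72, -0.11, 0.01, 0, -0.95, G,
0.41, -0.69, -0.11, 0.01, 0, -0.95, G,
0.46, -0.66, -0.11, 0.01, 0, -0.95, G,
0.5, -0.63, -0.11, 0.01, 0, -0.95, G,
0.54, -0.6, -0.11, 0.01, 0, -0.95, G,
0.58, -0.56, -0.11, 0.01, 0, -0.95, G,
0.61, -0.52, -0.11, 0.01, 0, -0.95, G,
0.65, -0.48, -0.11, 0.01, 0, -0.95, G,
0.68, -0.44, -0.11, 0.01, 0, -0.95, G,
0.71, -0.39, -0.1, 0.01, 0, -0.95, G,
0.73, -0.34, -0.1, 0.01, 0, -0.95, G,
```

Call:
step_arm(
  moves=[0.05,-0.8,-0.1,0,0,-1,-1,0.1,-0.8,-0.1,0,0,-1,-1,0.15,-0.8,-0.1,0,0,-1,-1,0.2,-0.8,0,0,0,-1,-1,0.25,-0.8,0,0,0,-1,-1,0.3,-0.75,0,0,0,-1,-1,0.35,-0.75,0,0,0,-1,-1,0.4,-0.7,0,0,0,-1,-1],
)

```text
time: 12.87
tool_pos: [461.5, 123.6, 139.0]
tcp_rot: [3.114, -0.01, 0.658]
contact_force: [0.5, 0.2, -0.9]
grip_width: 92.1
```

Call:
step_arm(
  moves=[0.45,-0.65,0,0,0,-1,-1,0.5,-0.65,0,0,0,-1,-1,0.55,-0.6,0,0,0,-1,-1,0.6,-0.55,0,0,0,-1,-1,0.6,-0.55,0,0,0,-1,-1,0.65,-0.5,0,0,0,-1,-1,0.7,-0.45,0,0,0,-1,-1,0.7,-0.4,0,0,0,-1,-1],
)

```text
time: 13.53
tool_pos: [451.7, 260.9, 143.5]
tcp_rot: [3.104, 0.001, 1.246]
contact_force: [0.0, 0.0, 0.1]
grip_width: 92.2
```

Call:
step_arm(
  moves=[0.4,-0.2,0,0,0,-1,-1,0,0,0,0,0,0,-1],
)

```text
time: 13.7
tool_pos: [450.4, 273.1, 144.8]
tcp_rot: [3.102, 0.001, 1.324]
contact_force: [-0.1, -0.4, 0.1]
grip_width: 91.4
```

```bash
python3 - <<'E'
from h import *
o=get_obs();st(); im=capture('wrist'); save('w7',im)
import pickle; pickle.dump((o,im),open('w7.pkl','wb'))
E
```

```text
t 13.7 pos [450.4 273.1 144.8] rpy [3.102e+00 1.000e-03 1.324e+00] F [-0.1 -0.4  0.1] w 91.4 j [ 0.41  0.41  1.66 -0.03  1.04  0.68]
```

View pics/w7.png

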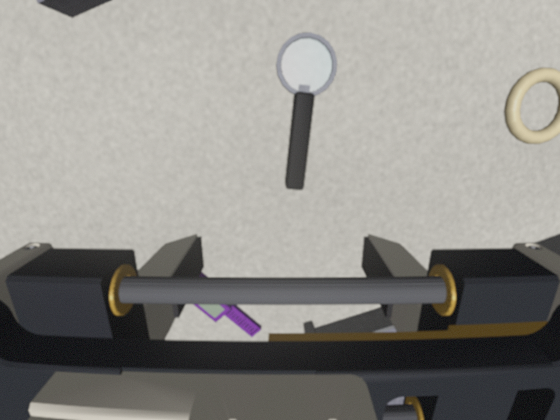

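```bash
python3 - <<'E'
from h import *
import pickle
o,im=pickle.load(open('w7.pkl','rb'));save('w7c',im,(260,25,360,200),4)
E
```

```text
(no output)
```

View pics/w7c.png

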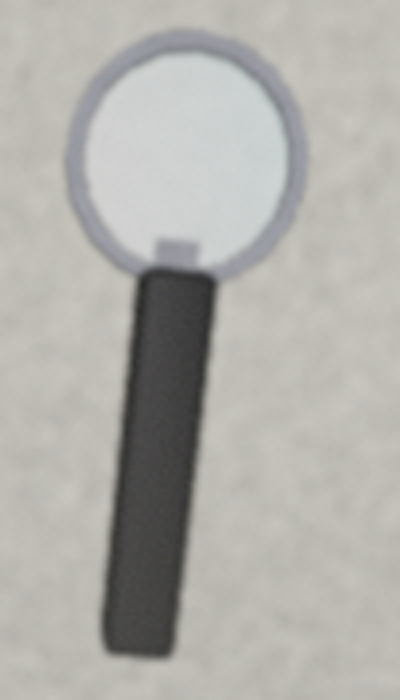

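```bash
python3 - <<'E'
from h import *
import pickle
o,im=pickle.load(open('w7.pkl','rb'));W=campose('wrist',o)
c=lambda x,y:(260+x/4,25+y/4)
pts=[((45,9,22),c(140,269)),((45,-9,22),c(217,272)),((-45,9,22),c(103,652)),((-45,-9,22),c(172,655)),((69,0,8),c(188,155))]
q=fit(pts,W,[478,313,1.21]); fit(pts,W,[478,313,1.21,0])
plan([q[0],q[1],75],q[2],n=5)
E
```

```text
fit [481.304 314.283   1.23 ] rms 1.14
fit [481.798 313.932   1.23   -5.75 ] rms 0.85
n 5 dist [ 30.8  41.9 -69.9] turn deg [ 2.3 -0.   5.2] t 13.75
0.48, 0.17, 0.7, 0.11, 0, 0.26, G,
0.49, 0.16, 0.7, 0.11, 0, 0.26, G,
0.49, 0.16, 0.7, 0.11, 0, 0.26, G,
0.49, 0.16, 0.7, 0.11, 0, 0.26, G,
0.49, 0.15, 0.7, 0.11, 0, 0.26, G,
```

Call:
step_arm(
  moves=[0.2,0.15,0.8,0.1,0,0.3,-1,0.2,0.15,0.8,0.1,0,0.3,-1,0.2,0.15,0.8,0.1,0,0.3,-1,0.2,0.15,0.8,0.1,0,0.2,-1,0.2,0.15,0.8,0.1,0,0.2,-1,0,0,0,0,0,0,-1],
)

```text
time: 14.25
tool_pos: [476.4, 284.1, 66.7]
tcp_rot: [3.132, -0.005, 1.209]
contact_force: [-0.1, 0.2, 0.1]
grip_width: 91.5
```

```bash
python3 - <<'E'
from h import *
o=get_obs();st(); im=capture('wrist'); save('w8',im,(170,0,420,290),2)
import pickle; pickle.dump((o,im),open('w8.pkl','wb'))
E
```

```text
t 14.25 pos [476.4 284.1  66.7] rpy [ 3.132 -0.005  1.209] F [-0.1  0.2  0.1] w 91.5 j [ 0.4   0.57  1.65 -0.    0.91  0.77]
```

View pics/w8.png

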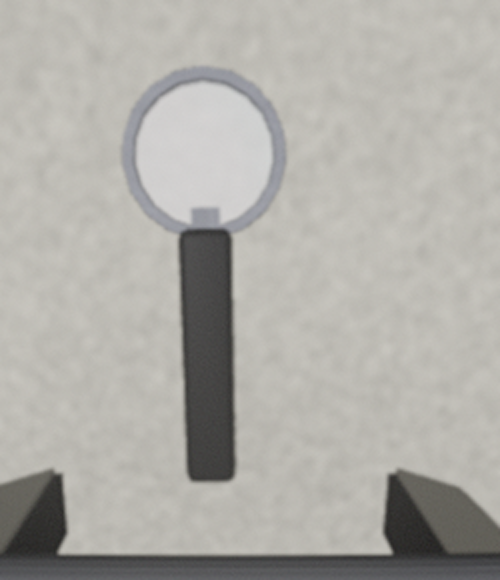

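```bash
python3 - <<'E'
from h import *
import pickle
o7,_=pickle.load(open('w7.pkl','rb'));W7=campose('wrist',o7)
o,im=pickle.load(open('w8.pkl','rb'));W=campose('wrist',o)
c=lambda x,y:(170+x/2,y/2)
pts=[((45,9,22),c(180,231)),((45,-9,22),c(231,231)),((-45,9,22),c(188,480)),((-45,-9,22),c(235,480)),((69,0,8),c(204,151))]
q=fit(pts,W,[478,313,1.21]); fit(pts,W,[478,313,1.21,0])
c7=lambda x,y:np.array((260+x/4,25+y/4))
print('tail end',tri([c7(138,653),np.array(c(211,480))],[W7,W]));print('root',tri([c7(178,271),np.array(c(205.5,231))],[W7,W]));print('lens',tri([c7(188,155),np.array(c(204,151))],[W7,W]))
plan([q[0],q[1],14],q[2],n=4)
E
```

```text
fit [481.773 314.109   1.226] rms 1.48
fit [481.506 313.639   1.226  -4.511] rms 1.05
tail end (array([466.87186842, 273.10537981,  21.38022499]), [array([-0., -0.]), array([0., 0.])])
root (array([496.39494501, 355.32773088,  15.27423579]), [array([0.1, 0.2]), array([-0.1, -0.2])])
lens (array([505.16911576, 379.59851859,   7.4509191 ]), [array([-0., -0.]), array([0., 0.])])
n 4 dist [  5.2  29.9 -54.1] turn deg [ 0.6 -0.3 -0.9] t 14.3
0.37, -0.08, 0.68, 0.04, -0.02, -0.06, G,
0.37, -0.08, 0.68, 0.04, -0.02, -0.06, G,
0.37, -0.07, 0.68, 0.04, -0.02, -0.06, G,
0.37, -0.07, 0.68, 0.04, -0.02, -0.06, G,
```

Call:
step_arm(
  moves=[0.45,-0.05,0.6,0.05,0,-0.05,-1,0.45,-0.05,0.6,0.05,0,-0.05,-1,0.45,-0.05,0.55,0,0,-0.05,-1,0.4,-0.05,0.4,0,0,-0.05,-1,0,0,0,0,0,0,-1],
)

```text
time: 14.72
tool_pos: [488.2, 319.4, 27.6]
tcp_rot: [3.133, -0.01, 1.22]
contact_force: [-0.6, -0.9, 0.2]
grip_width: 91.9
```

```bash
python3 - <<'E'
from h import *
o=get_obs();st(); im=capture('wrist'); save('w9',im)
plan([484.4,321.5,12.5],1.226,n=2)
E
```

```text
t 14.72 pos [488.2 319.4  27.6] rpy [ 3.133 -0.01   1.22 ] F [-0.6 -0.9  0.2] w 91.9 j [0.45 0.66 1.6  0.   0.87 0.8 ]
n 2 dist [ -3.8   2.5 -15.7] turn deg [ 0.5 -0.5 -0.4] t 14.77
0.02, -0.11, 0.39, 0.06, -0.07, -0.04, G,
0.03, -0.11, 0.39, 0.06, -0.07, -0.04, G,
```

View pics/w9.png

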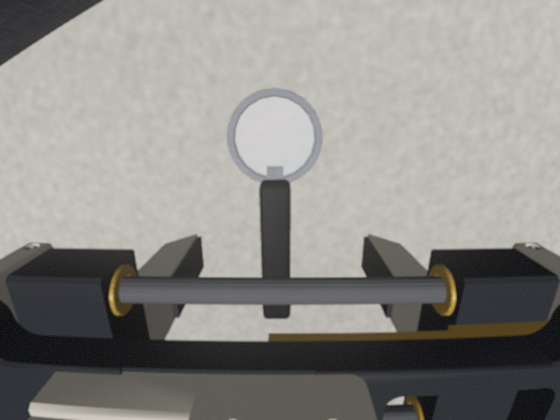

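Call:
step_arm(
  moves=[0,-0.1,0.4,0,-0.05,0,-1,0,-0.1,0.3,0,-0.05,0,-1,0,0,0.05,0,0,0,-1],
)

```text
time: 15.02
tool_pos: [484.4, 320.7, 13.0]
tcp_rot: [3.132, -0.003, 1.22]
contact_force: [-0.7, 0.1, 0.9]
grip_width: 91.7
```

Call:
step_arm(
  moves=[0,0,0,0,0,0,1,0,0,0,0,0,0,1,0,0,0,0,0,0,1,0,0,0,0,0,0,1,0,0,0,0,0,0,1,0,0,0,0,0,0,1,0,0,0,0,0,0,1,0,0,0,0,0,0,1],
)

```text
time: 15.68
tool_pos: [484.6, 320.2, 13.8]
tcp_rot: [3.131, -0.003, 1.22]
contact_force: [0.3, 0.0, -0.0]
grip_width: 42.8
```

Call:
step_arm(
  moves=[0,0,0.03,0,0,0,1,0,0,0,0,0,0,1,0,0,0,0,0,0,1,0,0,0,0,0,0,1,0,0,0,0,0,0,1,0,0,0,0,0,0,1,0,0,0,0,0,0,1],
)

```text
time: 16.27
tool_pos: [484.7, 320.2, 13.3]
tcp_rot: [3.131, -0.003, 1.22]
contact_force: [0.6, 0.2, 0.9]
grip_width: 17.6
```

Call:
step_arm(
  moves=[0,0,-0.5,0,0,0,1,0,0,-0.9,0,0,0,1,0,0,-0.9,0,0,0,1,0,0,-0.9,0,0,0,1,0,0,-0.9,0,0,0,1,0,0,-0.4,0,0,-0.2,1],
)

```text
time: 16.77
tool_pos: [481.4, 319.1, 106.3]
tcp_rot: [3.136, 0.002, 1.234]
contact_force: [0.6, 0.9, -0.2]
grip_width: 17.6
```

```bash
python3 - <<'E'
from h import *
import pickle
st()
o,im=pickle.load(open('w6.pkl','rb')); save('w6c',im,(130,20,420,240),2.7)
o=get_obs(); im=capture('wrist'); save('w10',im,(170,0,420,290),2)
pickle.dump((o,im),open('w10.pkl','wb'))
E
```

```text
t 16.77 pos [481.4 319.1 106.3] rpy [3.136e+00 2.000e-03 1.234e+00] F [ 0.6  0.9 -0.2] w 17.6 j [ 0.46  0.55  1.54 -0.01  1.05  0.8 ]
```

View pics/w6c.png

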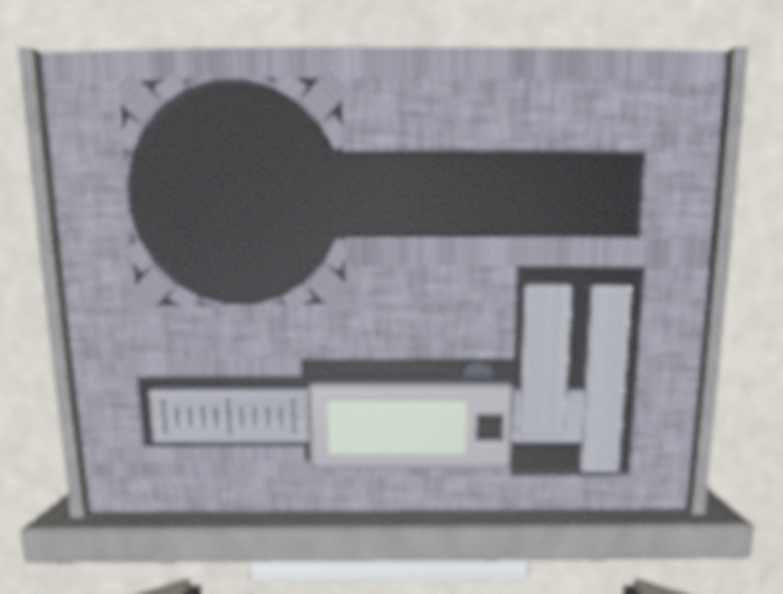

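View pics/w10.png

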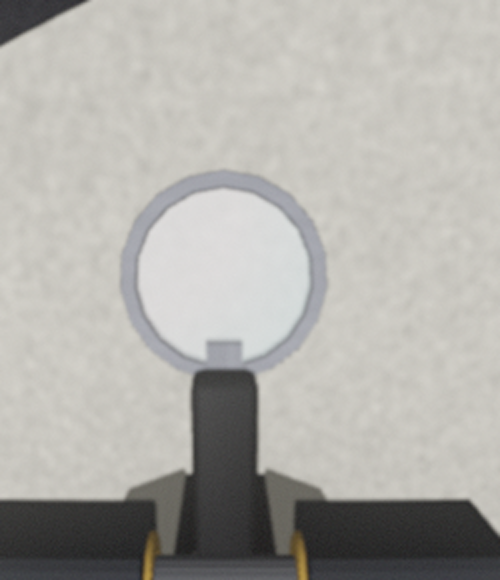

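```bash
python3 - <<'E'
from h import *
import pickle
o,im=pickle.load(open('w6.pkl','rb'));W=campose('wrist',o)
c=lambda x,y:(130+x/2.7,20+y/2.7)
m=[((-48,-12,32),c(643,153)),((-48,12,32),c(640,236)),((69,-31,32),c(235,79)),((69,31,32),c(243,304)),((100,0,32),c(128,191))]
qm=fit(m,W,[555,-20,1.65]); fit([((a[0],a[1],0),u) for a,u in m],W,[555,-20,1.65,32])
# calliper seated check
h=[((-30,-13,45),c(312,466)),((30,-13,45),c(512,466)),((66,40,31),c(634,284)),((-80,8,30),c(150,390)),((66,-18,31),c(619,471))]
fit(h,W,[490,-8,-1.49]); fit([((a[0],a[1],a[2]-23),u) for a,u in h],W,[490,-8,-1.49,23])
s=[((-83,11,32),c(138,379)),((31,43,32),c(519,268)),((69,43,32),c(643,268)),((69,-21,32),c(629,473))]
fit(s,W,[490,-8,-1.49])
o,im=pickle.load(open('w10.pkl','rb'));W=campose('wrist',o)
c=lambda x,y:(170+x/2,y/2)
z0=o['tool_pos'][2]-13.3
h=[((45,9,22+z0),c(192,372)),((45,-9,22+z0),c(256,372)),((69,0,8+z0),c(224,271)),((69,28,8+z0),c(121,271)),((69,-28,8+z0),c(327,271))]
q=fit(h,W,[481,319,1.23]);q4=fit([((a[0],a[1],a[2]-z0),u) for a,u in h],W,[481,319,1.23,z0])
R=rot(o['tcp_rot'])
print('mag origin in tool',R.T@(np.r_[q[:2],z0]-o['tool_pos']),'dyaw',q[2]-o['tcp_rot'][2])
E
```

```text
fit [555.812 -21.145   1.648] rms 0.92
fit [555.965 -21.066   1.648  29.664] rms 0.72
fit [489.837  -7.443  -1.492] rms 0.44
fit [489.637  -7.516  -1.492  21.952] rms 0.38
fit [490.869  -7.374  -1.483] rms 0.64
fit [479.077 314.949   1.233] rms 1.1
fit [478.871 314.299   1.233  88.563] rms 0.73
mag origin in tool [-4.68528906 -0.85174622 13.30740366] dyaw -0.0009813885559573077
```

```bash
python3 - <<'E'
from h import *
plan([556,-16,112],R=rot([3.131,-0.003,1.649]),n=20)
E
```

```text
n 20 dist [  74.1 -335.4    4.9] turn deg [ -0.2   0.4 -23.7] t 16.82
-0.73, 0.45, -0.01, 0, 0.01, -0.3, G,
-0.74, 0.44, -0.01, 0, 0.01, -0.3, G,
-0.75, 0.42, -0.01, 0, 0.01, -0.3, G,
-0.76, 0.4, -0.01, 0, 0.01, -0.3, G,
-0.77, 0.39, -0.01, 0, 0.01, -0.3, G,
-0.77, 0.37, -0.01, 0, 0.01, -0.3, G,
-0.78, 0.36, -0.01, 0, 0.01, -0.3, G,
-0.79, 0.34, -0.01, 0, 0.01, -0.3, G,
-0.8, 0.32, -0.01, 0, 0.01, -0.3, G,
-0.8, 0.31, -0.01, 0, 0.01, -0.3, G,
-0.81, 0.29, -0.01, 0, 0.01, -0.3, G,
-0.81, 0.27, -0.01, 0, 0.01, -0.3, G,
-0.82, 0.26, -0.01, 0, 0.01, -0.3, G,
-0.82, 0.24, -0.01, 0, 0.01, -0.3, G,
-0.83, 0.22, -0.01, 0, 0.01, -0.3, G,
-0.83, 0.21, -0.01, 0, 0.01, -0.3, G,
-0.84, 0.19, -0.01, 0, 0.01, -0.3, G,
-0.84, 0.17, -0.01, 0, 0.01, -0.3, G,
-0.84, 0.15, -0.01, 0, 0.01, -0.3, G,
-0.85, 0.14, -0.01, 0, 0.01, -0.3, G,
```

Call:
step_arm(
  moves=[-0.75,0.45,-0.05,0,0,-0.3,1,-0.75,0.45,0,0,0,-0.3,1,-0.75,0.4,0,0,0,-0.3,1,-0.75,0.4,0,0,0,-0.3,1,-0.8,0.4,0,0,0,-0.3,1,-0.8,0.35,0,0,0,-0.3,1,-0.8,0.35,0,0,0,-0.3,1,-0.8,0.35,0,0,0,-0.3,1],
)

```text
time: 17.48
tool_pos: [509.2, 180.9, 106.1]
tcp_rot: [3.139, 0.002, 1.42]
contact_force: [0.6, -0.0, -0.8]
grip_width: 17.6
```

Call:
step_arm(
  moves=[-0.8,0.3,0,0,0,-0.3,1,-0.8,0.3,0,0,0,-0.3,1,-0.8,0.3,0,0,0,-0.3,1,-0.8,0.25,0,0,0,-0.3,1,-0.8,0.25,0,0,0,-0.3,1,-0.8,0.25,0,0,0,-0.3,1],
)

```text
time: 17.98
tool_pos: [530.6, 76.6, 102.2]
tcp_rot: [-3.136, 0.003, 1.554]
contact_force: [0.3, 0.6, -1.2]
grip_width: 17.5
```

```bash
python3 - <<'E'
from h import *
st()
plan([556,-16,105],R=rot([3.131,-0.003,1.649]),n=6)
E
```

```text
t 17.98 pos [530.6  76.6 102.2] rpy [-3.136e+00  3.000e-03  1.554e+00] F [ 0.3  0.6 -1.2] w 17.5 j [ 0.    0.5   1.66 -0.    0.99  0.02]
n 6 dist [ 25.4 -92.6   2.8] turn deg [-0.9  0.4 -5.4] t 17.98
-0.77, 0.22, -0.02, -0.04, 0.02, -0.23, G,
-0.77, 0.21, -0.02, -0.04, 0.02, -0.23, G,
-0.77, 0.2, -0.02, -0.04, 0.02, -0.23, G,
-0.78, 0.19, -0.02, -0.04, 0.02, -0.23, G,
-0.78, 0.18, -0.02, -0.04, 0.02, -0.23, G,
-0.78, 0.16, -0.02, -0.04, 0.02, -0.23, G,
```

Call:
step_arm(
  moves=[-0.75,0.2,-0.05,-0.05,0,-0.25,1,-0.75,0.2,-0.05,-0.05,0,-0.25,1,-0.75,0.2,-0.05,-0.05,0,-0.25,1,-0.75,0.2,0,-0.05,0,-0.25,1,-0.75,0.2,0,-0.05,0,-0.25,1,-0.6,0.15,0,0,0,-0.15,1,0,0,0,0,0,0,1],
)

```text
time: 18.57
tool_pos: [554.4, -17.0, 100.7]
tcp_rot: [3.137, 0.003, 1.657]
contact_force: [-0.1, -0.6, -1.9]
grip_width: 17.3
```

```bash
python3 - <<'E'
from h import *
import pickle
st()
plan([555.8,-16.1,70],R=rot([3.131,-0.003,1.649]),n=3)
o=get_obs(); im=capture('wrist'); save('w11',im)
pickle.dump((o,im),open('w11.pkl','wb'))
E
```

```text
t 18.57 pos [554.4 -17.  100.7] rpy [3.137e+00 3.000e-03 1.657e+00] F [-0.1 -0.6 -1.9] w 17.3 j [-0.17  0.52  1.62 -0.    1.   -0.25]
n 3 dist [  1.4   0.9 -30.7] turn deg [-0.3  0.4  0.5] t 18.57
0.02, 0.02, 0.51, -0.03, 0.03, 0.04, G,
0.01, 0.02, 0.51, -0.03, 0.03, 0.04, G,
0.01, 0.02, 0.51, -0.03, 0.03, 0.04, G,
```

View pics/w11.png

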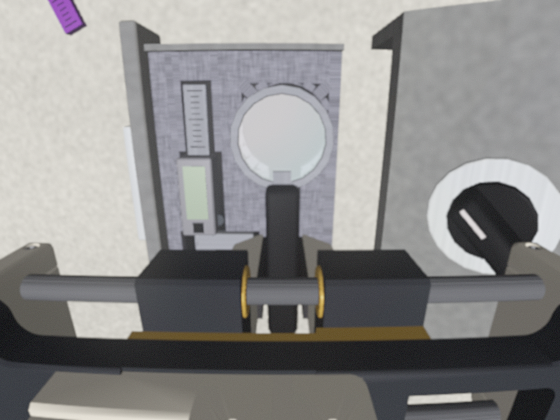

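Call:
step_arm(
  moves=[0,0,0.5,0,0.05,0.05,1,0,0,0.5,0,0.05,0.05,1,0,0,0.5,0,0,0,1,0,0,0.3,0,0,0,1,0,0,0,0,0,0,1,0,0,0,0,0,0,1],
)

```text
time: 19.12
tool_pos: [553.7, -13.6, 63.9]
tcp_rot: [3.133, -0.004, 1.65]
contact_force: [-3.8, -3.3, 4.4]
grip_width: 17.4
```

```bash
python3 - <<'E'
from h import *
import pickle
st()
plan([555.8,-16.1,50],R=rot([3.131,-0.003,1.649]),n=3)
o=get_obs(); im=capture('wrist'); save('w12',im,(130,0,400,260),2.3)
pickle.dump((o,im),open('w12.pkl','wb'))
E
```

```text
t 19.12 pos [553.7 -13.6  63.9] rpy [ 3.133 -0.004  1.65 ] F [-3.8 -3.3  4.4] w 17.4 j [-0.17  0.57  1.65  0.01  0.91 -0.25]
n 3 dist [  2.1  -2.5 -13.9] turn deg [-0.1 -0.1  0.1] t 19.12
-0.05, 0.03, 0.23, -0.01, -0.01, 0.01, G,
-0.05, 0.03, 0.23, -0.01, -0.01, 0.01, G,
-0.05, 0.03, 0.23, -0.01, -0.01, 0.01, G,
```

View pics/w12.png

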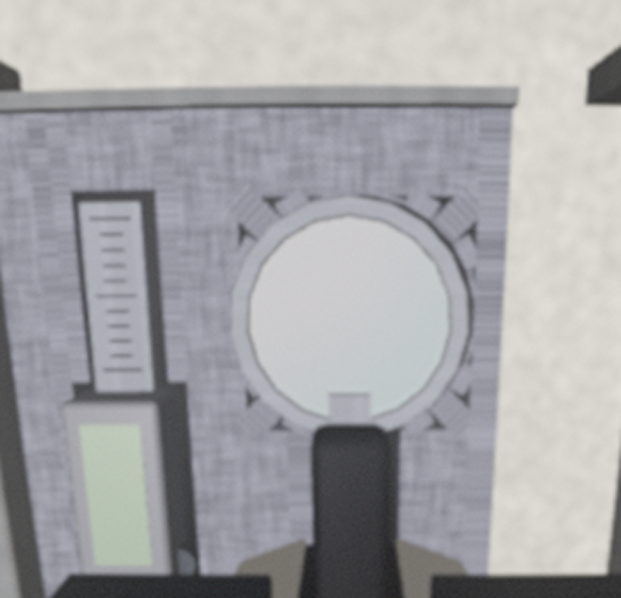

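```bash
python3 - <<'E'
from h import *
im=capture('side'); save('s2',im,(150,110,400,310),3.1)
im=capture('top'); save('t2',im,(220,80,380,280),3)
st()
E
```

```text
t 19.27 pos [553.7 -13.5  63.7] rpy [ 3.134 -0.004  1.65 ] F [-5.3 -4.2  9.8] w 17.5 j [-0.17  0.57  1.65  0.01  0.91 -0.25]
```

View pics/s2.png

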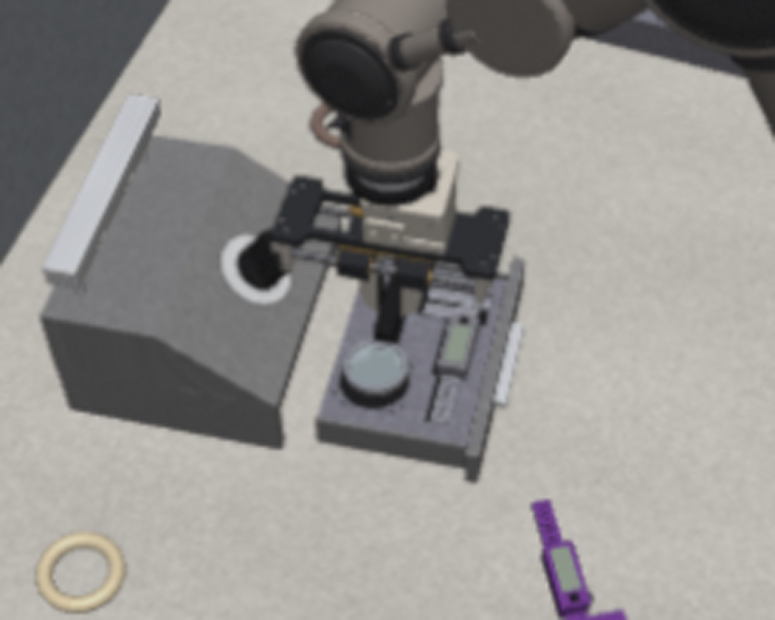

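View pics/t2.png

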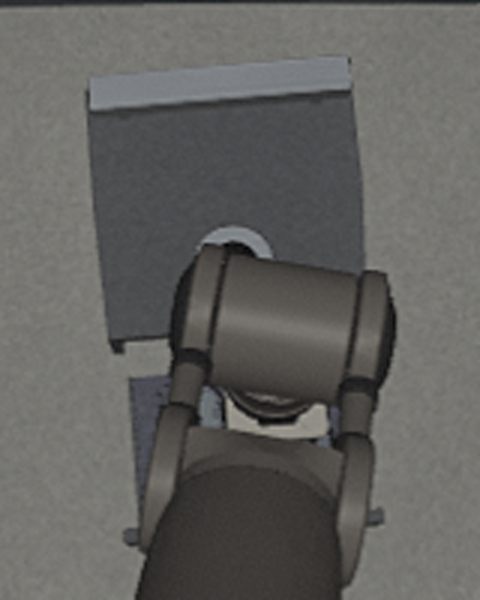

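Call:
step_arm(
  moves=[0,0,-0.7,0,0,0,1,0,0,-0.9,0,0,0,1,0.5,-0.3,-0.4,0,0,0,1,0.9,-0.3,0,0,0,0,1,0.9,-0.3,0,0,0,0,1,0.9,-0.3,0,0,0,0,1,0.9,-0.3,0,0,0,0,1,0.9,-0.3,0,0,0,0,1],
)

```text
time: 19.93
tool_pos: [503.2, 89.8, 99.5]
tcp_rot: [3.14, -0.006, 1.648]
contact_force: [0.0, -0.0, -0.6]
grip_width: 17.5
```

```bash
python3 - <<'E'
from h import *
st()
T=campose('top'); print(atz([(211,305),(262,284),(222,320)],T,10))
plan([500,205,40],R=rot([3.131,-0.003,1.649]),n=7)
E
```

```text
t 19.93 pos [503.2  89.8  99.5] rpy [ 3.14  -0.006  1.648] F [ 0.  -0.  -0.6] w 17.5 j [ 0.02  0.46  1.74  0.01  0.95 -0.06]
[[322.8084679  241.39231563  10.        ]
 [378.55596104 107.75955216  10.        ]
 [284.23996062 211.68176598  10.        ]]
n 7 dist [ -3.2 115.2 -59.5] turn deg [-0.5 -0.2 -0. ] t 19.93
0.82, 0.04, 0.43, -0.02, -0.01, 0, G,
0.82, 0.04, 0.43, -0.02, -0.01, 0, G,
0.82, 0.04, 0.43, -0.02, -0.01, 0, G,
0.82, 0.04, 0.43, -0.02, -0.01, 0, G,
0.82, 0.04, 0.43, -0.02, -0.01, 0, G,
0.82, 0.04, 0.43, -0.02, -0.01, 0, G,
0.82, 0.04, 0.43, -0.02, -0.01, 0, G,
```

Call:
step_arm(
  moves=[0.85,0,0,0,0,0,1,0.85,0,0.3,0,0,0,1,0.85,0,0.5,0,0,0,1,0.85,0,0.7,0,0,0,1,0.85,0,0.8,0,0,0,1,0.85,0,0.8,0,0,0,1,0.5,0,0.3,-0.05,0,0,1,0,0,0,0,0,0,1],
)

```text
time: 20.6
tool_pos: [481.1, 216.7, 24.6]
tcp_rot: [-3.138, -0.007, 1.657]
contact_force: [-0.7, -0.1, -0.6]
grip_width: 17.6
```

Call:
step_arm(
  moves=[0,0,0.25,-0.1,0,0,1,0,0,0.2,-0.1,0,0,1,0,0,0.12,0,0,0,1,0,0,0,0,0,0,1],
)

```text
time: 20.93
tool_pos: [480.5, 216.4, 13.6]
tcp_rot: [3.129, -0.007, 1.658]
contact_force: [0.0, 0.8, -1.4]
grip_width: 17.4
```

Call:
step_arm(
  moves=[0,0,0.03,0,0,0,0.2,0,0,0,0,0,0,0.2,0,0,0,0,0,0,0.2,-0.45,0,0,0,0,0,0.2,-0.5,0,0,0,0,0,0.2,-0.5,0,0,0,0,0,0.2,-0.3,0,0,0,0,0,0.2,0,0,0,0,0,0,0.2],
)

```text
time: 21.6
tool_pos: [486.1, 175.2, 14.6]
tcp_rot: [3.124, -0.007, 1.655]
contact_force: [0.6, -0.1, 0.5]
grip_width: 37.0
```

```bash
python3 - <<'E'
from h import *
import pickle
st()
o=get_obs(); im=capture('wrist'); save('w13',im,(170,0,420,290),2)
pickle.dump((o,im),open('w13.pkl','wb'))
E
```

```text
t 21.6 pos [486.1 175.2  14.6] rpy [ 3.124 -0.007  1.655] F [ 0.6 -0.1  0.5] w 37.0 j [0.19 0.59 1.81 0.01 0.73 0.11]
```

View pics/w13.png

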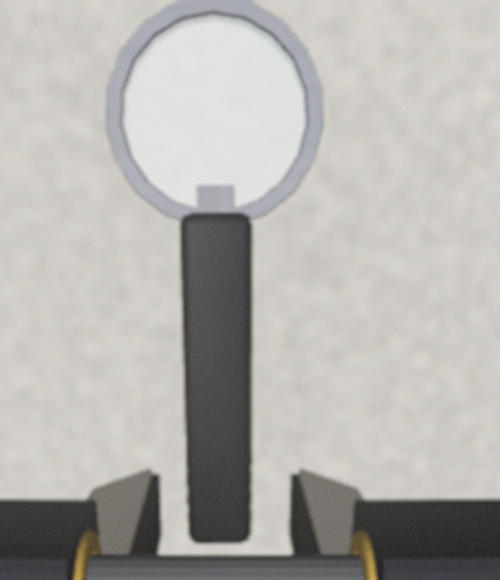

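```bash
python3 - <<'E'
from h import *
import pickle
o,im=pickle.load(open('w13.pkl','rb'));W=campose('wrist',o)
c=lambda x,y:(170+x/2,y/2)
pts=[((45,9,22),c(182,215)),((45,-9,22),c(251,215)),((-45,9,22),c(191,542)),((-45,-9,22),c(248,542)),((69,0,8),c(214,107)),((69,28,8),c(106,108)),((69,-28,8),c(323,108))]
q=fit(pts,W,[482,213,1.65]); fit(pts,W,[482,213,1.65,0])
R=rot(o['tcp_rot']); print(R.T@(np.r_[q[:2],0]-o['tool_pos']))
E
```

```text
fit [480.459 210.146   1.662] rms 1.98
fit [480.467 210.115   1.662  -1.797] rms 1.85
[35.2010275  -2.90612736 14.80563924]
```

Call:
step_arm(
  moves=[0.2,-0.1,0.08,0.05,0,0,0.2,0,0,0.02,0,0,0,1,0,0,0,0,0,0,1,0,0,0,0,0,0,1,0,0,0,0,0,0,1,0,0,0,0,0,0,1],
)

```text
time: 22.15
tool_pos: [483.5, 180.4, 12.3]
tcp_rot: [3.128, -0.007, 1.655]
contact_force: [-0.2, -1.6, 0.5]
grip_width: 17.5
```

Call:
step_arm(
  moves=[0,0,-0.4,0,0,0,1,0,0,-0.8,0,0,0,1,0,0,-0.8,0,0,0,1,0,0,-0.8,0,0,0,1,0,0,-0.8,0,0,0,1,0,0,-0.7,0,0,0,1],
)

```text
time: 22.65
tool_pos: [479.0, 179.8, 100.1]
tcp_rot: [3.138, -0.006, 1.656]
contact_force: [-0.3, 0.1, -0.3]
grip_width: 17.6
```

```bash
python3 - <<'E'
from h import *
import pickle
st()
o=get_obs(); im=capture('wrist'); save('w14',im,(170,0,420,290),2)
pickle.dump((o,im),open('w14.pkl','wb'))
plan([558,-51.5,105],R=rot([3.128,-0.007,1.649]))
E
```

```text
t 22.65 pos [479.  179.8 100.1] rpy [ 3.138 -0.006  1.656] F [-0.3  0.1 -0.3] w 17.6 j [0.21 0.46 1.74 0.01 0.94 0.12]
n 13 dist [  77.5 -231.7    2.2] turn deg [-0.3  0.   0.4] t 22.7
-0.91, 0.22, -0.01, -0.01, 0, 0.01, G,
-0.91, 0.22, -0.01, -0.01, 0, 0.01, G,
-0.91, 0.22, -0.01, -0.01, 0, 0.01, G,
-0.91, 0.22, -0.01, -0.01, 0, 0.01, G,
-0.91, 0.22, -0.01, -0.01, 0, 0.01, G,
-0.91, 0.22, -0.01, -0.01, 0, 0.01, G,
-0.91, 0.22, -0.01, -0.01, 0, 0.01, G,
-0.91, 0.22, -0.01, -0.01, 0, 0.01, G,
-0.91, 0.22, -0.01, -0.01, 0, 0.01, G,
-0.91, 0.23, -0.01, -0.01, 0, 0.01, G,
-0.91, 0.23, -0.01, -0.01, 0, 0.01, G,
-0.91, 0.23, -0.01, -0.01, 0, 0.01, G,
-0.91, 0.23, -0.01, -0.01, 0, 0.01, G,
```

View pics/w14.png

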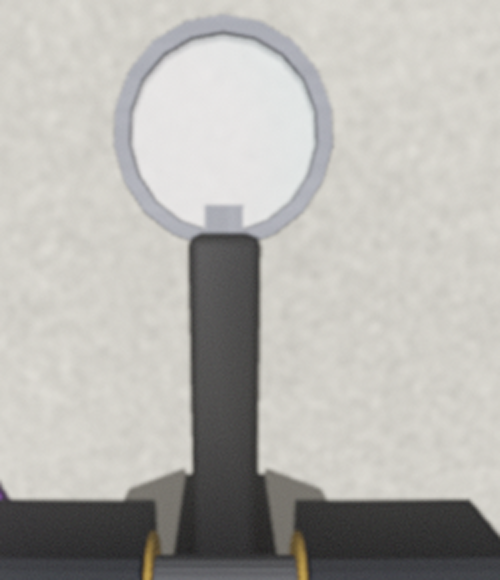

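```bash
python3 - <<'E'
from h import *
import pickle
o,im=pickle.load(open('w14.pkl','rb'));W=campose('wrist',o)
c=lambda x,y:(170+x/2,y/2)
z0=o['tool_pos'][2]-12.3
pts=[((45,9,22),c(190,236)),((45,-9,22),c(259,236)),((69,0,8),c(223,127)),((69,28,8),c(113,128)),((69,-28,8),c(333,128))]
q=fit([((a[0],a[1],a[2]+z0),u) for a,u in pts],W,[482,213,1.65]); q4=fit(pts,W,[482,213,1.65,z0]); print(z0)
R=rot(o['tcp_rot']); print(R.T@(np.r_[q[:2],z0]-o['tool_pos']))
E
```

```text
fit [475.58  209.708   1.66 ] rms 1.8
fit [475.583 209.643   1.66   88.719] rms 1.79
87.81900696272545
[30.02136726 -0.86536472 12.4811205 ]
```

Call:
step_arm(
  moves=[-0.9,0.2,0,0,0,0,1,-0.9,0.2,0,0,0,0,1,-0.9,0.2,0,0,0,0,1,-0.9,0.2,0,0,0,0,1,-0.9,0.2,0,0,0,0,1,-0.9,0.2,0,0,0,0,1,-0.9,0.2,0,0,0,0,1,-0.9,0.25,0,0,0,0,1],
)

```text
time: 23.37
tool_pos: [526.1, 38.4, 103.9]
tcp_rot: [3.13, -0.009, 1.664]
contact_force: [0.1, 0.2, -2.0]
grip_width: 17.1
```

```bash
python3 - <<'E'
from h import *
st()
plan([558,-51.5,105],R=rot([3.128,-0.007,1.649]))
E
```

```text
t 23.37 pos [526.1  38.4 103.9] rpy [ 3.13  -0.009  1.664] F [ 0.1  0.2 -2. ] w 17.1 j [-0.08  0.47  1.7   0.01  0.96 -0.18]
n 6 dist [ 31.9 -89.9   1.1] turn deg [-0.1 -0.1  0.9] t 23.37
-0.77, 0.2, -0.01, 0, 0, 0.04, G,
-0.77, 0.2, -0.01, 0, 0, 0.04, G,
-0.77, 0.2, -0.01, 0, 0, 0.04, G,
-0.77, 0.2, -0.01, 0, 0, 0.04, G,
-0.77, 0.2, -0.01, 0, 0, 0.04, G,
-0.77, 0.21, -0.01, 0, 0, 0.04, G,
```

Call:
step_arm(
  moves=[-0.8,0.2,0,0,0,0.05,1,-0.8,0.25,0,0,0,0.05,1,-0.8,0.25,0,0,0,0.05,1,-0.8,0.25,0,0,0,0.05,1,-0.8,0.25,0.2,0,0,0.05,1,-0.5,0.1,0.3,0,0,0,1,0,0,0,0,0,0,1],
)

```text
time: 23.95
tool_pos: [560.6, -56.1, 91.3]
tcp_rot: [3.131, -0.009, 1.643]
contact_force: [-1.1, 0.7, -1.4]
grip_width: 17.5
```

```bash
python3 - <<'E'
from h import *
import pickle
st()
plan([558.8,-51.4,60],R=rot([3.128,-0.007,1.649]),n=4)
o=get_obs(); im=capture('wrist'); save('w15',im)
pickle.dump((o,im),open('w15.pkl','wb'))
E
```

```text
t 23.95 pos [560.6 -56.1  91.3] rpy [ 3.131 -0.009  1.643] F [-1.1  0.7 -1.4] w 17.5 j [-0.24  0.55  1.6   0.01  0.99 -0.32]
n 4 dist [ -1.8   4.7 -31.3] turn deg [-0.2 -0.1 -0.3] t 23.95
0.06, -0.02, 0.39, -0.01, -0.01, -0.02, G,
0.06, -0.02, 0.39, -0.01, -0.01, -0.02, G,
0.06, -0.02, 0.39, -0.01, -0.01, -0.02, G,
0.06, -0.02, 0.39, -0.01, -0.01, -0.02, G,
```

View pics/w15.png

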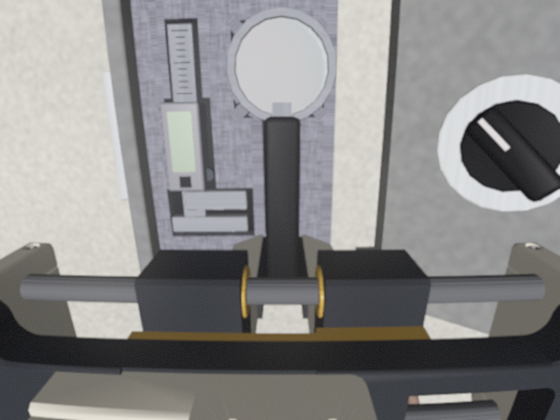

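Call:
step_arm(
  moves=[0.05,0,0.4,0,0,0,1,0.05,0,0.4,0,0,0,1,0.05,0,0.4,0,0,0,1,0.05,0,0.4,0,0,0,1,0,0,0,0,0,0,1],
)

```text
time: 24.42
tool_pos: [558.6, -46.8, 56.3]
tcp_rot: [3.133, -0.011, 1.646]
contact_force: [-0.6, 0.6, -1.4]
grip_width: 17.3
```

```bash
python3 - <<'E'
from h import *
import pickle
st()
plan([558.8,-51.4,50],R=rot([3.128,-0.007,1.649]),n=3)
o=get_obs(); im=capture('wrist'); save('w16',im)
save('w16c',im,(130,0,400,260),2.3)
pickle.dump((o,im),open('w16.pkl','wb'))
E
```

```text
t 24.42 pos [558.6 -46.8  56.3] rpy [ 3.133 -0.011  1.646] F [-0.6  0.6 -1.4] w 17.3 j [-0.23  0.59  1.64  0.02  0.91 -0.31]
n 3 dist [ 0.2 -4.6 -6.3] turn deg [-0.3 -0.2 -0.2] t 24.42
-0.08, 0, 0.1, -0.02, -0.02, -0.01, G,
-0.08, 0, 0.1, -0.02, -0.02, -0.01, G,
-0.08, 0, 0.1, -0.02, -0.02, -0.01, G,
```

View pics/w16.png

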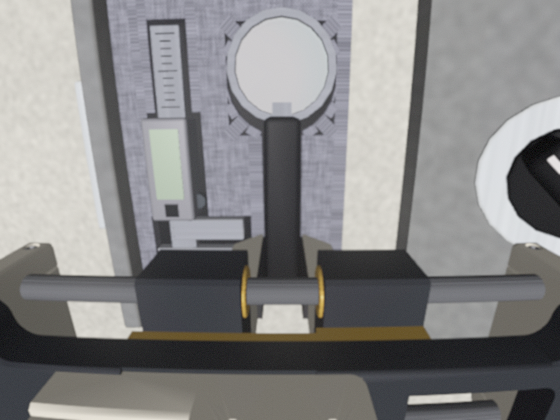

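View pics/w16c.png

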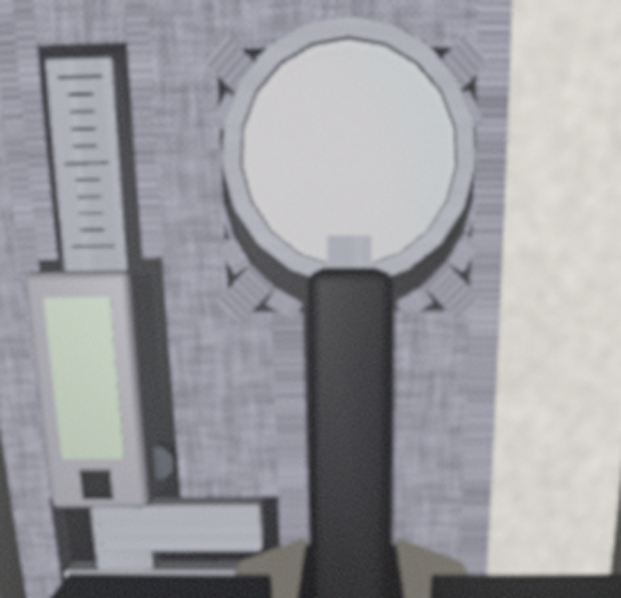

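```bash
python3 - <<'E'
from h import *
import pickle
o,im=pickle.load(open('w16.pkl','rb'));W=campose('wrist',o)
c=lambda x,y:(130+x/2.3,y/2.3)
M=np.array([(253,53),(443,53),(224,88),(473,88),(233,272),(463,275),(262,305),(437,305)])
P=atz([c(*m) for m in M],W,32); print(np.round(P,1)); C=P.mean(0); print('circle c',C)
L=atz([c(348,147),c(223,150),c(473,150),c(348,17)],W,o['tool_pos'][2]-12.3+8); print('lens',L, (L[1]+L[2])/2)
f=1.648; print('seat from circle', C[:2]-69*np.array([np.cos(f),np.sin(f)]), 'earlier lens seat', np.array([555.6,-21.6])+69*np.array([np.cos(f),np.sin(f)]))
E
```

```text
[[525.7  74.9  32. ]
 [570.6  78.4  32. ]
 [519.2  66.7  32. ]
 [578.6  71.3  32. ]
 [522.9  23.8  32. ]
 [581.1  27.5  32. ]
 [530.6  16.1  32. ]
 [575.3  19.5  32. ]]
circle c [550.51093553  47.27856786  32.        ]
lens [[549.83007141  52.73751116  51.98190033]
 [522.84342626  50.17879942  51.98190033]
 [576.95918145  54.33424255  51.98190033]
 [547.89657653  78.44604034  51.98190033]] [549.90130385  52.25652098  51.98190033]
seat from circle [555.83269866 -21.51590021] earlier lens seat [550.27823687  47.19446807]
```

Call:
step_arm(
  moves=[-0.13,0,0.1,0,0,0,1,-0.13,0.02,0.15,-0.05,0,0,1,0,0,0,0,0,0,1],
)

```text
time: 24.72
tool_pos: [560.1, -51.7, 51.6]
tcp_rot: [3.128, -0.01, 1.648]
contact_force: [-0.5, -0.1, -0.9]
grip_width: 17.3
```

```bash
python3 - <<'E'
from h import *
st()
plan([559.1,-52,36],R=rot([3.128,-0.007,1.648]),n=3)
E
```

```text
t 24.72 pos [560.1 -51.7  51.6] rpy [ 3.128 -0.01   1.648] F [-0.5 -0.1 -0.9] w 17.3 j [-0.24  0.6   1.64  0.02  0.89 -0.32]
n 3 dist [ -1.   -0.3 -15.6] turn deg [-0.  -0.2 -0. ] t 24.72
-0.01, -0.02, 0.26, 0, -0.02, 0, G,
-0.01, -0.02, 0.26, 0, -0.02, 0, G,
-0.01, -0.02, 0.26, 0, -0.02, 0, G,
```

Call:
step_arm(
  moves=[0,-0.05,0.2,0,0,0,1,0,0,0.2,0,0,0,1,0,0,0.15,0,0,0,1,0,0,0,0,0,0,1],
)

```text
time: 25.05
tool_pos: [559.7, -52.4, 40.2]
tcp_rot: [3.127, -0.01, 1.647]
contact_force: [-0.7, 0.8, -1.7]
grip_width: 17.8
```

Call:
step_arm(
  moves=[0,0,0.15,0,0,0,1,0,0,0.1,0,0,0,1,0,0,0,0,0,0,1],
)

```text
time: 25.3
tool_pos: [560.2, -52.4, 35.3]
tcp_rot: [3.126, -0.01, 1.647]
contact_force: [-0.5, 0.4, 2.8]
grip_width: 17.7
```

Call:
step_arm(
  moves=[0,0,0,0,0,0,0.4,0,0,0,0,0,0,0.4,0,0,0,0,0,0,0.4,0,0,-0.4,0,0,0,0.4,0,0,-0.8,0,0,0,0.4,0,0,-0.9,0,0,0,0.4,0,0,-0.9,0,0,0,0.4,0,0,0,0,0,0,0.4],
)

```text
time: 25.97
tool_pos: [559.0, -52.9, 98.5]
tcp_rot: [3.127, -0.01, 1.647]
contact_force: [0.8, -0.0, 1.2]
grip_width: 27.5
```

```bash
python3 - <<'E'
from h import *
import pickle
st()
o=get_obs(); im=capture('wrist'); save('w17',im)
pickle.dump((o,im),open('w17.pkl','wb'))
E
```

```text
t 25.97 pos [559.  -52.9  98.5] rpy [ 3.127 -0.01   1.647] F [ 0.8 -0.   1.2] w 27.5 j [-0.24  0.53  1.6   0.02  0.99 -0.32]
```

View pics/w17.png

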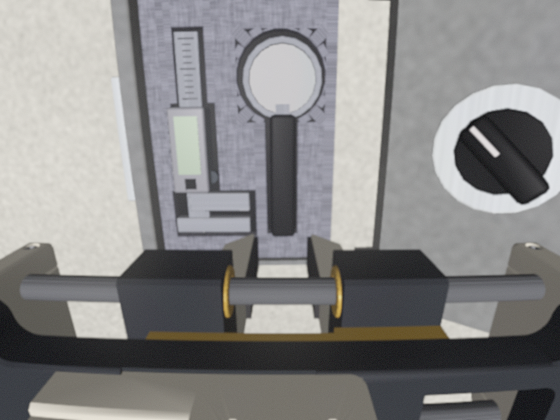

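```bash
python3 - <<'E'
from h import *
import pickle
o,im=pickle.load(open('w17.pkl','rb')); save('w17c',im,(150,10,345,260),2.4); save('w17k',im,(420,70,560,230),4)
E
```

```text
(no output)
```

View pics/w17c.png

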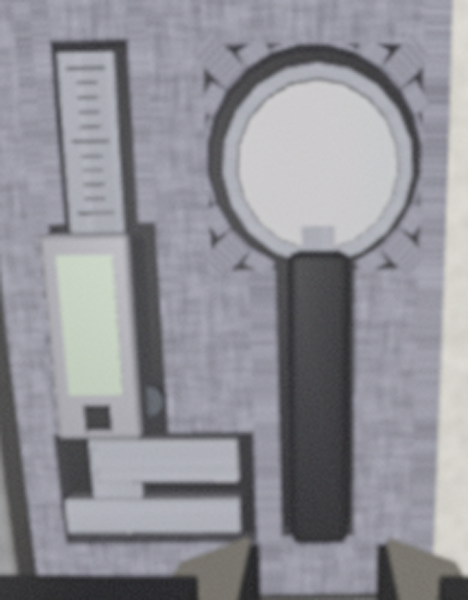

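View pics/w17k.png

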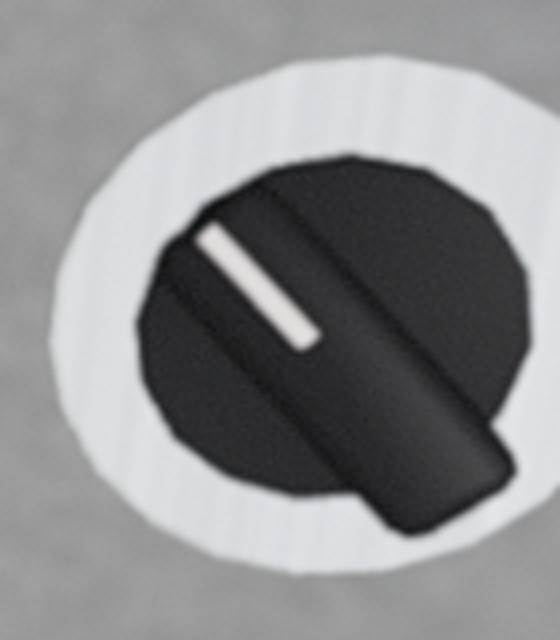

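```bash
python3 - <<'E'
from h import *
import pickle
o,im=pickle.load(open('w17.pkl','rb'));W=campose('wrist',o)
c=lambda x,y:(150+x/2.4,10+y/2.4)
m=[((45,9,22),c(289,254)),((45,-9,22),c(352,254)),((-45,9,22),c(293,540)),((-45,-9,22),c(349,540)),((69,28,8),c(222,160)),((69,-28,8),c(414,160)),((97,0,8),c(317,64))]
fit([((a[0],a[1],a[2]+23),u) for a,u in m],W,[555,-21,1.65]); fit(m,W,[555,-21,1.65,23])
k=[((-30,13,22),c(130,234)),((-30,-13,22),c(43,236)),((30,-13,22),c(57,438)),((30,13,22),c(142,437)),((66,40,8),c(242,532)),((-80,8,7),c(116,50)),((-80,-8,7),c(57,52))]
fit([((a[0],a[1],a[2]+23),u) for a,u in k],W,[490,-8,-1.49]); fit(k,W,[490,-8,-1.49,23])
E
```

```text
fit [557.566 -22.497   1.653] rms 1.49
fit [557.629 -22.57    1.653  19.427] rms 1.23
fit [490.284  -7.824  -1.494] rms 0.86
fit [490.031  -7.863  -1.494  22.011] rms 0.83
```

```bash
python3 - <<'E'
from h import *
import pickle
T=campose('top');S=campose('side')
Ws=[campose('wrist',pickle.load(open(f,'rb'))[0]) for f in ('w11.pkl','w15.pkl','w17.pkl')]
poses=[T,S]+Ws; uv=[(297.7,168.5),(233.2,197.2),(497,216.5),(508,144),(506,149)]
f=lambda X:np.concatenate([(proj(X,p)[0]-u)*w for p,u,w in zip(poses,uv,[1,1,.5,.5,.5])])
r=least_squares(f,[663,15,105]); print(r.x, np.round(r.fun,1))
for a in (40,50,60,70): print(a, [np.round(proj([617+.9966*a,11.3+.082*a,66+.7*a],p)[0],0) for p in poses])
E
```

```text
[666.21874698  15.38105234 107.36831186] [-0.4 -1.  -0.8 -0.7 -2.1  0.5  2.3 -0.4 -1.2 -0.1]
40 [array([298., 172.]), array([236., 200.]), array([463., 210.]), array([478., 140.]), array([471., 146.])]
50 [array([297., 168.]), array([232., 198.]), array([487., 214.]), array([505., 142.]), array([496., 147.])]
60 [array([297., 163.]), array([229., 196.]), array([512., 218.]), array([533., 144.]), array([523., 149.])]
70 [array([297., 159.]), array([225., 193.]), array([538., 222.]), array([564., 146.]), array([552., 151.])]
```

```bash
cat >> h.py <<'E'
def Rt(theta,spin=0,yaw=0.082):
    return (Ro.from_euler('z',yaw)*Ro.from_euler('y',-theta)*Ro.from_euler('x',np.pi)*Ro.from_euler('z',spin)).as_matrix()
E
python3 - <<'E'
from h import *
plan([400,-6,100],R=Rt(np.radians(15)),n=24)
E
```

```text
n 24 dist [-158.3   46.8    3. ] turn deg [-11.6  10.7  89.1] t 26.02
0.12, -0.32, -0.01, -0.12, 0.11, 0.93, G,
0.1, -0.33, -0.01, -0.12, 0.11, 0.93, G,
0.08, -0.33, -0.01, -0.12, 0.11, 0.93, G,
0.06, -0.34, -0.02, -0.12, 0.11, 0.93, G,
0.04, -0.34, -0.02, -0.12, 0.11, 0.93, G,
0.01, -0.34, -0.02, -0.12, 0.11, 0.93, G,
-0.01, -0.34, -0.02, -0.12, 0.11, 0.93, G,
-0.03, -0.34, -0.03, -0.12, 0.11, 0.93, G,
-0.05, -0.34, -0.03, -0.12, 0.11, 0.93, G,
-0.07, -0.33, -0.03, -0.12, 0.11, 0.93, G,
-0.09, -0.33, -0.04, -0.12, 0.11, 0.93, G,
-0.12, -0.32, -0.04, -0.12, 0.11, 0.93, G,
-0.14, -0.31, -0.04, -0.12, 0.11, 0.93, G,
-0.16, -0.3, -0.05, -0.12, 0.11, 0.93, G,
-0.17, -0.29, -0.05, -0.12, 0.11, 0.93, G,
-0.19, -0.28, -0.06, -0.12, 0.11, 0.93, G,
-0.21, -0.27, -0.06, -0.12, 0.11, 0.93, G,
-0.23, -0.25, -0.06, -0.12, 0.11, 0.93, G,
-0.24, -0.24, -0.07, -0.12, 0.11, 0.93, G,
-0.26, -0.22, -0.07, -0.12, 0.11, 0.93, G,
-0.27, -0.2, -0.07, -0.12, 0.11, 0.93, G,
-0.28, -0.18, -0.08, -0.12, 0.11, 0.93, G,
-0.29, -0.16, -0.08, -0.12, 0.11, 0.93, G,
-0.3, -0.14, -0.09, -0.12, 0.11, 0.93, G,
```

Call:
step_arm(
  moves=[0,-0.9,-0.1,0,0,0.3,1,0.1,-0.9,0,0,0,0.9,1,0.1,-0.8,0,-0.1,0.1,0.95,1,0.1,-0.6,0,-0.1,0.1,0.95,1,0,-0.4,0,-0.1,0.1,0.95,1,0,-0.35,0,-0.1,0.1,0.95,1,0,-0.35,0,-0.1,0.1,0.95,1,0,-0.35,0,-0.1,0.1,0.95,1],
)

```text
time: 26.68
tool_pos: [460.6, -39.9, 92.8]
tcp_rot: [3.107, -0.066, 1.145]
contact_force: [0.6, -0.4, 0.0]
grip_width: 0.7
```

```bash
python3 - <<'E'
from h import *
st()
plan([395,-6,100],R=Rt(np.radians(15)),n=18)
E
```

```text
t 26.68 pos [460.6 -39.9  92.8] rpy [ 3.107 -0.066  1.145] F [ 0.6 -0.4  0. ] w 0.7 j [-0.29  0.37  1.92  0.08  0.81  0.08]
n 18 dist [-65.6  33.9   7.2] turn deg [-8.2  9.1 60.3] t 26.68
0.01, -0.2, -0.03, -0.11, 0.13, 0.84, G,
0, -0.2, -0.03, -0.11, 0.13, 0.84, G,
-0.01, -0.2, -0.03, -0.11, 0.13, 0.84, G,
-0.02, -0.2, -0.03, -0.11, 0.13, 0.84, G,
-0.03, -0.2, -0.03, -0.11, 0.13, 0.84, G,
-0.05, -0.2, -0.04, -0.11, 0.13, 0.84, G,
-0.06, -0.19, -0.04, -0.11, 0.13, 0.84, G,
-0.07, -0.19, -0.04, -0.11, 0.13, 0.84, G,
-0.08, -0.19, -0.04, -0.11, 0.13, 0.84, G,
-0.09, -0.18, -0.04, -0.11, 0.13, 0.84, G,
-0.1, -0.17, -0.05, -0.11, 0.13, 0.84, G,
-0.11, -0.17, -0.05, -0.11, 0.13, 0.84, G,
-0.12, -0.16, -0.05, -0.11, 0.13, 0.84, G,
-0.13, -0.15, -0.05, -0.11, 0.13, 0.84, G,
-0.14, -0.15, -0.05, -0.11, 0.13, 0.84, G,
-0.14, -0.14, -0.06, -0.11, 0.13, 0.84, G,
-0.15, -0.13, -0.06, -0.11, 0.13, 0.84, G,
-0.16, -0.12, -0.06, -0.11, 0.13, 0.84, G,
```

Call:
step_arm(
  moves=[0,-0.25,0,-0.1,0.15,1,1,0,-0.25,0,-0.1,0.15,1,1,0,-0.25,0,-0.1,0.15,1,1,0,-0.25,0,-0.1,0.15,1,1,-0.05,-0.25,0,-0.1,0.15,1,1,-0.05,-0.25,0,-0.1,0.15,1,1,-0.05,-0.2,0,-0.1,0.15,1,1,-0.1,-0.2,0,-0.1,0.15,1,1],
)

```text
time: 27.35
tool_pos: [421.1, -17.8, 85.9]
tcp_rot: [3.126, -0.167, 0.554]
contact_force: [0.3, 0.1, 0.9]
grip_width: 0.7
```

Call:
step_arm(
  moves=[-0.1,-0.2,0,-0.1,0.15,1,1,-0.1,-0.2,0,-0.1,0.15,1,1,-0.15,-0.2,0,-0.1,0.15,1,1,-0.15,-0.15,0,-0.1,0.15,1,1,-0.15,-0.15,0,-0.1,0.15,1,1,-0.15,-0.15,0,-0.1,0.15,1,1,-0.15,-0.1,0,0,0.1,0.5,1,0,0,0,0,0,0,1],
)

```text
time: 28.02
tool_pos: [388.6, -0.0, 77.6]
tcp_rot: [-3.099, -0.227, 0.061]
contact_force: [0.3, 0.9, 0.2]
grip_width: 0.9
```

```bash
python3 - <<'E'
from h import *
st()
plan([395,-6,40],R=Rt(np.radians(15)))
save('w18',capture('wrist'))
E
```

```text
t 28.02 pos [388.6  -0.   77.6] rpy [-3.099 -0.227  0.061] F [0.3 0.9 0.2] w 0.9 j [-0.3   0.23  2.26  0.26  0.47  0.98]
n 3 dist [  6.4  -6.  -37.6] turn deg [-2.2  2.  -1.2] t 28.02
-0.04, 0.13, 0.63, -0.18, 0.16, -0.1, G,
-0.05, 0.12, 0.63, -0.18, 0.16, -0.1, G,
-0.06, 0.12, 0.63, -0.18, 0.16, -0.1, G,
```

View pics/w18.png

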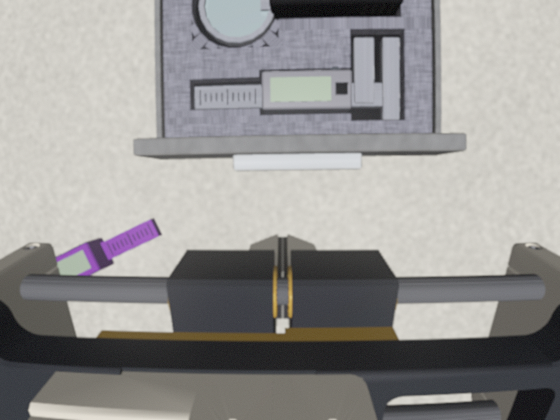

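```bash
python3 - <<'E'
from h import *
plan([412,-5,30],R=Rt(np.radians(9)),n=4)
E
```

```text
n 4 dist [ 22.9  -4.7 -47.8] turn deg [-2.2 -4.  -1. ] t 28.07
0.14, 0.1, 0.64, -0.14, -0.25, -0.06, G,
0.15, 0.1, 0.64, -0.14, -0.25, -0.06, G,
0.16, 0.09, 0.64, -0.14, -0.25, -0.06, G,
0.17, 0.09, 0.64, -0.14, -0.25, -0.06, G,
```

Call:
step_arm(
  moves=[0.15,0.1,0.65,-0.15,-0.25,-0.05,1,0.15,0.1,0.65,-0.15,-0.25,-0.05,1,0.15,0.1,0.65,-0.15,-0.25,-0.05,1,0.2,0.05,0.6,-0.1,-0.25,-0.05,1,0,0,0,0,0,0,1],
)

```text
time: 28.48
tool_pos: [415.0, -5.7, 28.5]
tcp_rot: [3.138, -0.157, 0.085]
contact_force: [-0.1, -0.3, 0.1]
grip_width: 0.2
```

```bash
python3 - <<'E'
from h import *
st()
plan([425,-4.5,30],R=Rt(np.radians(9)),n=2)
save('s3',capture('side'),(150,110,400,310),3.1)
E
```

```text
t 28.48 pos [415.   -5.7  28.5] rpy [ 3.138 -0.157  0.085] F [-0.1 -0.3  0.1] w 0.2 j [-0.23  0.4   2.19  0.11  0.41  1.15]
n 2 dist [10.   1.2  1.5] turn deg [ 0.2 -0.   0.2] t 28.48
0.25, -0.01, 0, 0.02, 0, 0.02, G,
0.25, -0.01, 0, 0.02, 0, 0.02, G,
```

View pics/s3.png

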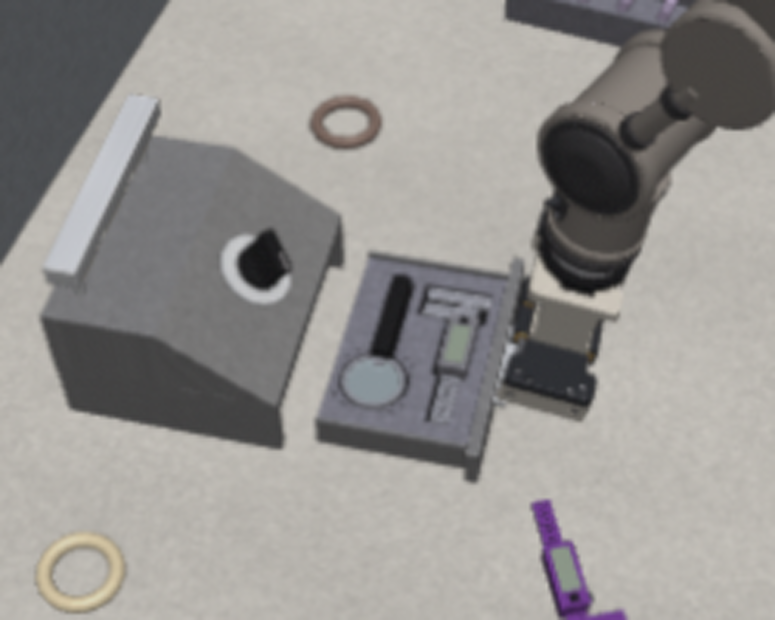

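Call:
step_arm(
  moves=[0.3,0,0.02,0,0,0,1,0.3,0,0.02,0,0,0,1,0.3,0,0.04,0,0,0,1,0.35,0,0.05,0,0.05,0,1],
)

```text
time: 28.87
tool_pos: [437.2, -2.8, 30.6]
tcp_rot: [3.141, -0.155, 0.086]
contact_force: [-3.4, -2.7, -2.6]
grip_width: 0.4
```

Call:
step_arm(
  moves=[0.4,0,0.07,0,0.1,0,1,0.4,0,0.08,0,0.1,0,1,0.4,0,0.08,0,0.1,0,1,0.4,0,0.08,0,0.1,0,1,0.4,0,0.08,0,0.1,0,1,0.4,0,0.09,0,0.1,0,1,0.4,0,0.09,0,0.1,0,1,0.4,0,0.09,0,0.1,0,1],
)

```text
time: 29.53
tool_pos: [508.3, 3.2, 29.8]
tcp_rot: [3.141, -0.216, 0.086]
contact_force: [-3.3, -2.6, 0.7]
grip_width: 0.5
```

```bash
python3 - <<'E'
from h import *
st()
plan([560,6.8,29],R=Rt(np.radians(15)),n=7)
save('s4',capture('side'),(150,110,400,310),3.1)
E
```

```text
t 29.53 pos [508.3   3.2  29.8] rpy [ 3.141 -0.216  0.086] F [-3.3 -2.6  0.7] w 0.5 j [-0.18  0.49  1.99  0.13  0.45  1.19]
n 7 dist [51.7  3.6 -0.8] turn deg [-0.   2.6  0.2] t 29.53
0.36, 0.01, 0.08, 0, 0.09, 0.01, G,
0.36, 0.01, 0.09, 0, 0.09, 0.01, G,
0.36, 0.01, 0.09, 0, 0.09, 0.01, G,
0.36, 0.01, 0.09, 0, 0.09, 0.01, G,
0.36, 0, 0.09, 0, 0.09, 0.01, G,
0.36, 0, 0.1, 0, 0.09, 0.01, G,
0.36, 0, 0.1, 0, 0.09, 0.01, G,
```

View pics/s4.png

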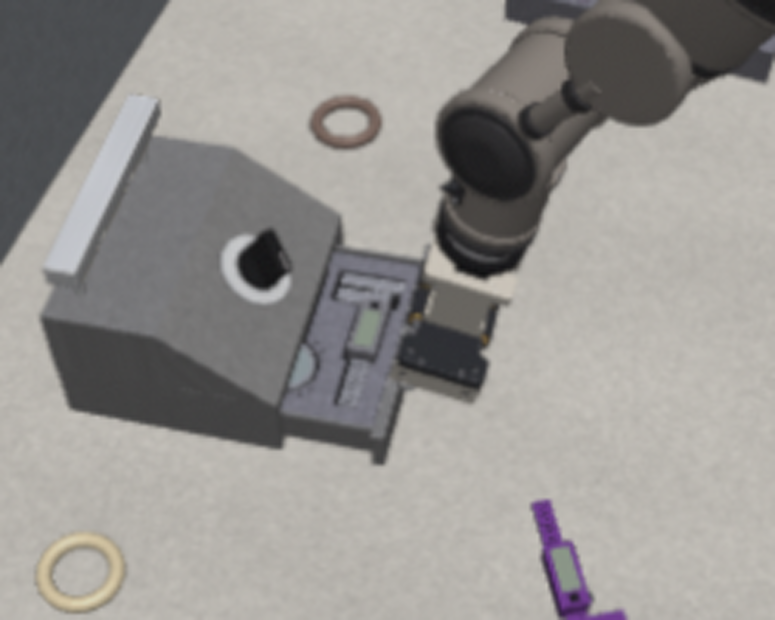

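Drawer is sliding in without jamming. Continue.

Call:
step_arm(
  moves=[0.4,0,0.1,0,0.1,0,1,0.4,0,0.1,0,0.1,0,1,0.4,0,0.1,0,0.1,0,1,0.4,0,0.1,0,0.1,0,1,0.4,0,0.1,0,0.1,0,1,0.4,0,0.1,0,0.1,0,1],
)

```text
time: 30.08
tool_pos: [562.6, 7.9, 29.5]
tcp_rot: [3.141, -0.263, 0.086]
contact_force: [-3.8, -1.5, 0.7]
grip_width: 0.4
```

Call:
step_arm(
  moves=[0.3,0,0.08,0,0,0,1,0.3,0,0.08,0,0,0,1],
)

```text
time: 30.25
tool_pos: [576.5, 9.0, 29.3]
tcp_rot: [3.141, -0.263, 0.086]
contact_force: [-3.6, -1.9, 2.0]
grip_width: 0.7
```

```bash
python3 - <<'E'
from h import *
st()
save('s5',capture('side'),(150,110,400,310),3.1)
E
```

```text
t 30.25 pos [576.5   9.   29.3] rpy [ 3.141 -0.263  0.086] F [-3.6 -1.9  2. ] w 0.7 j [-0.15  0.56  1.85  0.13  0.47  1.22]
```

View pics/s5.png

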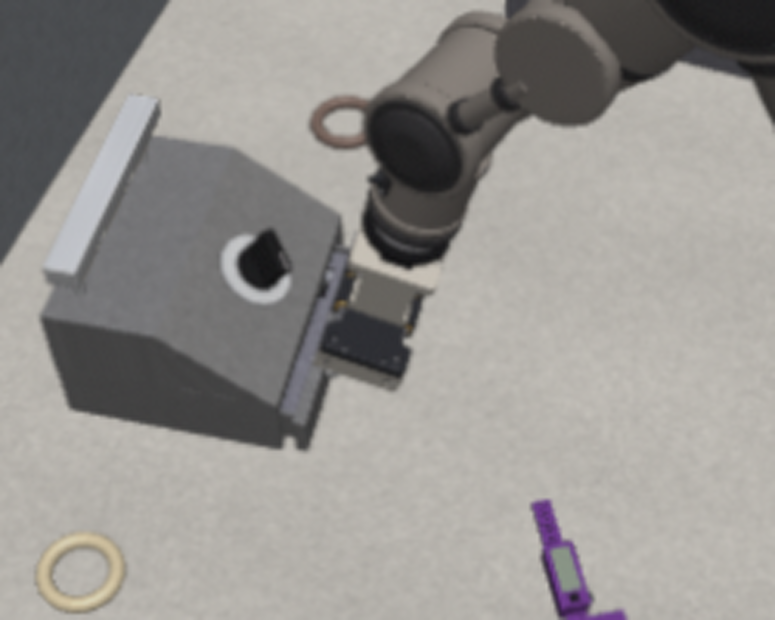

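Call:
step_arm(
  moves=[0.25,0,0.06,0,0,0,1,0.25,0,0.06,0,0,0,1],
)

```text
time: 30.47
tool_pos: [588.6, 10.0, 29.8]
tcp_rot: [3.141, -0.264, 0.086]
contact_force: [-3.0, -2.9, -0.2]
grip_width: 0.6
```

Call:
step_arm(
  moves=[0.2,0,0.05,0,0,0,1,0.2,0,0.05,0,0,0,1],
)

```text
time: 30.63
tool_pos: [589.3, 10.8, 28.1]
tcp_rot: [-3.14, -0.246, 0.088]
contact_force: [-25.8, -7.0, 19.4]
grip_width: 0.6
```

```bash
python3 - <<'E'
from h import *
st()
save('s6',capture('side'),(150,110,400,310),3.1)
E
```

```text
t 30.63 pos [589.3  10.8  28.1] rpy [-3.14  -0.246  0.088] F [-25.8  -7.   19.4] w 0.6 j [-0.14  0.59  1.8   0.12  0.52  1.25]
```

View pics/s6.png

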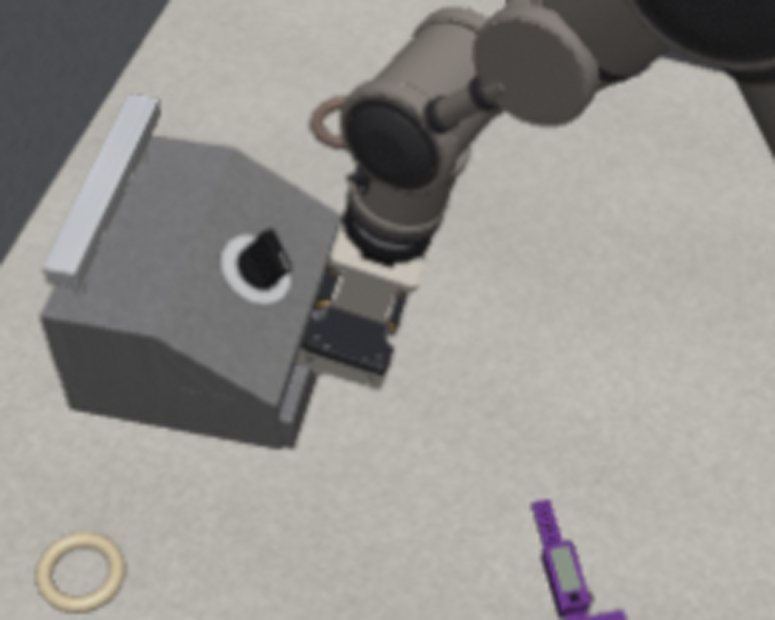

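Call:
step_arm(
  moves=[-0.5,0,-0.1,0,0,0,1,-0.7,0,-0.3,0,0.3,0,1,-0.5,0,-0.8,0,0.5,0,0,-0.3,0,-0.9,0,0.5,0,-0.2,0,0,-0.9,0,0.5,0,-0.2,0,0,-0.9,0,0.5,0,-0.2,0,0,-0.9,0,0.5,0,-0.2,0,0,-0.9,0,0.5,0,-0.2],
)

```text
time: 31.35
tool_pos: [515.2, 3.8, 128.6]
tcp_rot: [3.14, -0.494, 0.088]
contact_force: [0.1, 0.4, 0.3]
grip_width: 35.5
```

```bash
python3 - <<'E'
from h import *
import pickle
st()
o=get_obs(); im=capture('wrist'); save('w19',im)
pickle.dump((o,im),open('w19.pkl','wb'))
E
```

```text
t 31.35 pos [515.2   3.8 128.6] rpy [ 3.14  -0.494  0.088] F [0.1 0.4 0.3] w 35.5 j [-0.24  0.25  2.12  0.47  0.33  0.83]
```

View pics/w19.png

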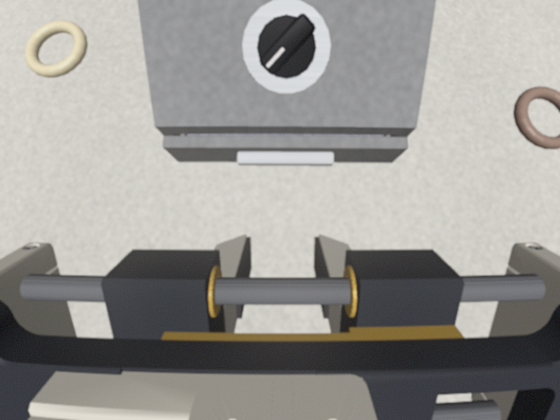

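```bash
python3 - <<'E'
from h import *
import pickle
o,im=pickle.load(open('w19.pkl','rb')); save('w19k',im,(235,0,340,100),6)
save('w19d',im,(150,110,430,180),2.8)
E
```

```text
(no output)
```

View pics/w19k.png

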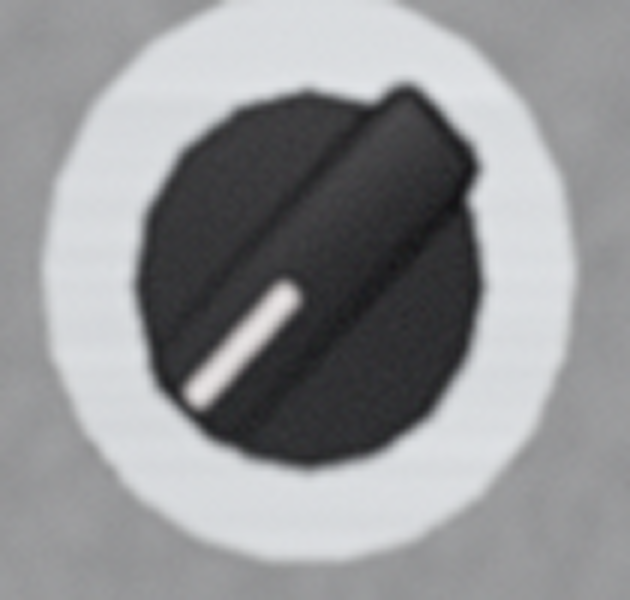

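View pics/w19d.png

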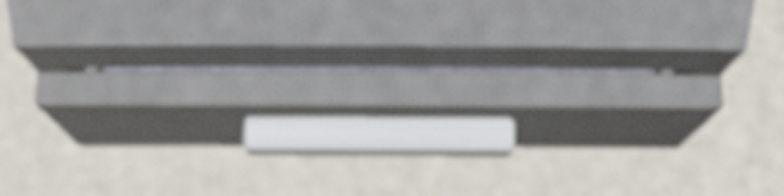

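```bash
cat >> h.py <<'E'
def knobpts(q,loc):
    # q: a (station x from origin), b(y offset), h, phi ; loc in knob frame
    a,b,h,phi=q; yaw=0.082; Sx=np.array([np.cos(yaw),np.sin(yaw),0]);Sy=np.array([-np.sin(yaw),np.cos(yaw),0]);Z=np.array([0,0,1.])
    s=np.radians(35); up=np.cos(s)*Sx+np.sin(s)*Z; n=-np.sin(s)*Sx+np.cos(s)*Z
    O=np.array([617,11.5,0])+a*Sx+b*Sy+h*Z
    # phi clockwise seen from outside: bar up-end moves to right (-Sy)
    bx=np.cos(phi)*up-np.sin(phi)*Sy; by=np.cross(n,bx)
    loc=np.atleast_2d(loc); return O+loc[:,:1]*bx+loc[:,1:2]*by+loc[:,2:]*n
E
python3 - <<'E'
from h import *
import pickle
o,im=pickle.load(open('w19.pkl','rb')); W=campose('wrist',o)
o2,_=pickle.load(open('w17.pkl','rb')); W2=campose('wrist',o2)
c=lambda x,y:(235+x/6,y/6); c2=lambda x,y:(420+x/4,70+y/4)
# bar outer end face corners upslope end; mark line tip, mark inner
def res(q):
    P=knobpts(q[:4],[(21,7,44),(21,-7,44),(-q[4],0,44),(-q[5],0,44),(0,0,2)])
    u=proj(P,W); u2=proj(P[:4],W2)
    tgt=np.array([c(402,84),c(477,165),c(193,402),c(290,288)])
    tgt2=np.array([c2(516,465),c2(410,535),c2(203,232),c2(312,345)])
    e=np.r_[(u[:4]-tgt).ravel(),(u2-tgt2).ravel()*0.7]
    return e
r=least_squares(res,[50,0,102,0.75,18,3]); print(np.round(r.x,3),np.round(r.fun,1))
q=r.x
r=least_squares(lambda p:res(np.r_[p[0],p[1],66+.7*p[0]+p[2]*0,p[3:]]),[50,0,0,0.75,18,3]); print(np.round(r.x,3),np.round(r.fun,1))
pickle.dump(r.x,open('knob.pkl','wb'))
E
```

```text
[57.782 -1.846 93.423  0.751 18.412  1.787] [-0.7 -3.   2.  -0.1  0.9 -0.9  1.5 -1.2  0.3 -1.8 -2.9 -0.2 -0.8 -0.9
 -1.2 -1.4]
[ 5.05270e+01 -3.01000e-01  3.72523e+02  7.51000e-01  1.61620e+01
  4.83000e-01] [-2.3 -3.5  1.2  0.3  0.1 -1.4  0.6 -1.6  1.  -1.1 -3.8  1.4 -1.4 -0.2
 -1.6 -0.5]
```

```bash
python3 - <<'E'
from h import *
O=knobpts([51.5,-0.5,102,0],[(0,0,0)])[0]; G=knobpts([51.5,-0.5,102,0],[(0,0,75)])[0]; print(O,G)
plan(G,R=Rt(np.radians(35),0.75),n=11)
E
```

```text
[668.36790806  15.21994907 102.        ] [625.49422161  11.69640581 163.43640332]
n 11 dist [111.3   7.6  32.9] turn deg [ 2.3  6.3 43.3] t 31.4
0.52, 0.01, 0.11, 0.05, 0.14, 0.98, G,
0.52, -0.02, 0.12, 0.05, 0.14, 0.98, G,
0.51, -0.06, 0.12, 0.05, 0.14, 0.98, G,
0.5, -0.09, 0.13, 0.05, 0.14, 0.98, G,
0.5, -0.13, 0.13, 0.05, 0.14, 0.98, G,
0.48, -0.16, 0.14, 0.05, 0.14, 0.98, G,
0.47, -0.19, 0.14, 0.05, 0.14, 0.98, G,
0.46, -0.22, 0.15, 0.05, 0.14, 0.98, G,
0.44, -0.25, 0.15, 0.05, 0.14, 0.98, G,
0.42, -0.28, 0.16, 0.05, 0.14, 0.98, G,
0.4, -0.31, 0.16, 0.05, 0.14, 0.98, G,
```

Call:
step_arm(
  moves=[0.6,0,0,0,0,0.8,0,0.6,0,0,0,0,1,-0.3,0.6,-0.05,0.05,0,0,1,-0.3,0.55,-0.1,0.05,0.05,0.1,1,-0.3,0.55,-0.15,0.05,0.05,0.1,1,-0.3,0.5,-0.15,0.05,0.05,0.1,1,-0.3],
)

```text
time: 31.9
tool_pos: [582.1, 7.5, 166.0]
tcp_rot: [-2.907, -0.48, -0.392]
contact_force: [-0.2, -0.4, 0.1]
grip_width: 59.7
```

```bash
python3 - <<'E'
from h import *
st()
G=knobpts([51.5,-0.5,102,0],[(0,0,75)])[0]
plan(G,R=Rt(np.radians(35),0.75))
E
```

```text
t 31.9 pos [582.1   7.5 166. ] rpy [-2.907 -0.48  -0.392] F [-0.2 -0.4  0.1] w 59.7 j [-0.2   0.28  1.94  0.35  0.43  1.42]
n 6 dist [43.4  4.2 -2.6] turn deg [ 2.5  3.9 19.1] t 31.9
0.28, -0.13, 0.2, 0.1, 0.16, 0.8, G,
0.27, -0.14, 0.21, 0.1, 0.16, 0.8, G,
0.25, -0.15, 0.21, 0.1, 0.16, 0.8, G,
0.24, -0.17, 0.21, 0.1, 0.16, 0.8, G,
0.23, -0.18, 0.22, 0.1, 0.16, 0.8, G,
0.22, -0.19, 0.22, 0.1, 0.16, 0.8, G,
```

Call:
step_arm(
  moves=[0.3,-0.15,0.2,0.1,0.15,0.9,-0.3,0.3,-0.15,0.2,0.1,0.2,0.9,-0.3,0.3,-0.2,0.2,0.1,0.2,0.9,-0.3,0.25,-0.2,0.2,0.1,0.2,0.9,-0.3,0.25,-0.2,0.2,0.1,0.2,0.9,-0.3,0.2,-0.2,0.2,0.1,0.2,0.4,-0.3,0,0,0,0,0,0,-0.3],
)

```text
time: 32.48
tool_pos: [639.2, 12.7, 171.1]
tcp_rot: [-2.671, -0.445, -0.809]
contact_force: [0.4, -0.2, 0.3]
grip_width: 59.8
```

```bash
python3 - <<'E'
from h import *
import pickle
st()
G=knobpts([51.5,-0.5,102,0],[(0,0,50)])[0]
plan(G,R=Rt(np.radians(35),0.75),n=3)
o=get_obs(); im=capture('wrist'); save('w20',im)
pickle.dump((o,im),open('w20.pkl','wb'))
E
```

```text
t 32.48 pos [639.2  12.7 171.1] rpy [-2.671 -0.445 -0.809] F [ 0.4 -0.2  0.3] w 59.8 j [-0.17  0.35  1.89  0.45  0.31  1.72]
n 3 dist [  0.6   0.2 -28.2] turn deg [-0.4 -1.6 -1.6] t 32.48
-0.2, 0.18, 0.38, -0.03, -0.13, -0.14, G,
-0.2, 0.18, 0.39, -0.03, -0.13, -0.14, G,
-0.19, 0.18, 0.39, -0.03, -0.13, -0.14, G,
```

View pics/w20.png

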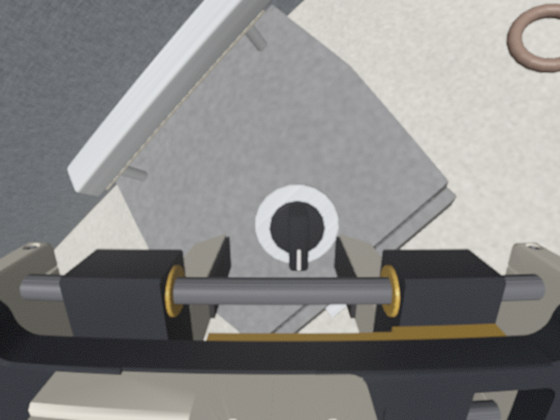

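```bash
cat >> h.py <<'E'
def Rk(tilt,phi,yaw=0.082):
    zt=Rt(tilt,0)[:,2]; P=knobpts([0,0,0,phi],[(0,0,0),(1,0,0)]); bx=P[1]-P[0]
    x=bx-zt*(bx@zt); x/=np.linalg.norm(x); return np.c_[x,np.cross(zt,x),zt]
E
python3 - <<'E'
from h import *
G=knobpts([51.5,-0.5,102,0],[(0,0,55)])[0]
plan(G,R=Rk(np.radians(25),0.76),n=4)
E
```

```text
n 4 dist [ -1.8  -0.  -24. ] turn deg [-7.4 -8.7 -0.6] t 32.53
-0.14, 0.13, 0.23, -0.46, -0.54, -0.04, G,
-0.13, 0.13, 0.24, -0.46, -0.54, -0.04, G,
-0.13, 0.12, 0.25, -0.46, -0.54, -0.04, G,
-0.12, 0.11, 0.26, -0.46, -0.54, -0.04, G,
```

Call:
step_arm(
  moves=[-0.15,0.15,0.1,-0.5,-0.55,-0.05,-0.3,-0.15,0.15,0.25,-0.5,-0.55,-0.05,-0.3,-0.15,0.15,0.3,-0.5,-0.55,-0.05,-0.3,-0.15,0.1,0.3,-0.5,-0.55,0,-0.3,0,0,0,0,0,0,-0.3],
)

```text
time: 32.95
tool_pos: [633.2, 12.0, 145.3]
tcp_rot: [-2.852, -0.303, -0.725]
contact_force: [-0.1, -0.2, 0.3]
grip_width: 59.5
```

```bash
python3 - <<'E'
from h import *
import pickle
st()
G=knobpts([51.5,-0.5,102,0],[(0,0,40)])[0]
plan(G,R=Rk(np.radians(25),0.76),n=3)
o=get_obs(); im=capture('wrist'); save('w21',im)
pickle.dump((o,im),open('w21.pkl','wb'))
E
```

```text
t 32.95 pos [633.2  12.  145.3] rpy [-2.852 -0.303 -0.725] F [-0.1 -0.2  0.3] w 59.5 j [-0.14  0.42  1.73  0.15  0.58  2.  ]
n 3 dist [ 12.3   1.3 -10.6] turn deg [1.2 0.5 0.4] t 32.95
0.08, -0.09, 0.24, 0.1, 0.04, 0.03, G,
0.08, -0.09, 0.25, 0.1, 0.04, 0.03, G,
0.08, -0.08, 0.25, 0.1, 0.04, 0.03, G,
```

View pics/w21.png

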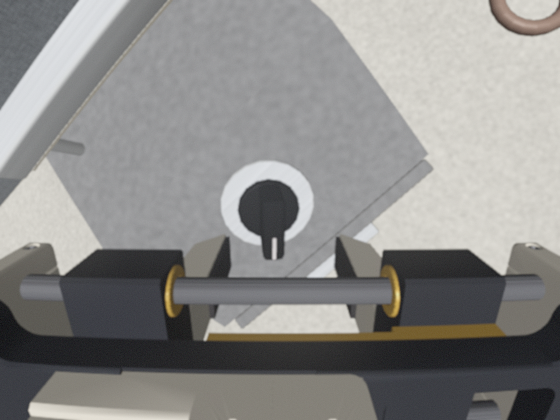

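```bash
python3 - <<'E'
from h import *
G=knobpts([51.5,-0.5,102,0],[(0,0,25)])[0]
plan(G,R=Rk(np.radians(25),0.76),n=5)
E
```

```text
n 5 dist [ 21.2   1.9 -23. ] turn deg [1.1 0.4 0.4] t 33.0
0.07, -0.07, 0.3, 0.06, 0.02, 0.02, G,
0.07, -0.07, 0.3, 0.06, 0.02, 0.02, G,
0.07, -0.07, 0.3, 0.06, 0.02, 0.02, G,
0.07, -0.07, 0.3, 0.06, 0.02, 0.02, G,
0.07, -0.07, 0.3, 0.06, 0.02, 0.02, G,
```

Call:
step_arm(
  moves=[0.1,-0.1,0.3,0.05,0,0,-0.3,0.1,-0.1,0.3,0.05,0,0,-0.3,0.1,-0.05,0.35,0.05,0,0,-0.3,0.05,-0.05,0.35,0.05,0,0,-0.3,0,0,0,0,0,0,-0.3],
)

```text
time: 33.42
tool_pos: [652.9, 13.3, 124.1]
tcp_rot: [-2.833, -0.307, -0.725]
contact_force: [-0.3, -0.4, -0.6]
grip_width: 59.7
```

```bash
python3 - <<'E'
from h import *
import pickle
st()
G=knobpts([51.5,-0.5,102,0],[(0,0,25)])[0]
plan(G,R=Rk(np.radians(25),0.76),n=1)
o=get_obs(); im=capture('wrist'); save('w22',im)
pickle.dump((o,im),open('w22.pkl','wb'))
E
```

```text
t 33.42 pos [652.9  13.3 124.1] rpy [-2.833 -0.307 -0.725] F [-0.3 -0.4 -0.6] w 59.7 j [-0.14  0.48  1.71  0.19  0.53  1.96]
n 1 dist [ 1.2  0.7 -1.7] turn deg [0.1 0.2 0.5] t 33.42
-0.01, -0.04, 0.1, 0.02, 0.06, 0.12, G,
```

View pics/w22.png

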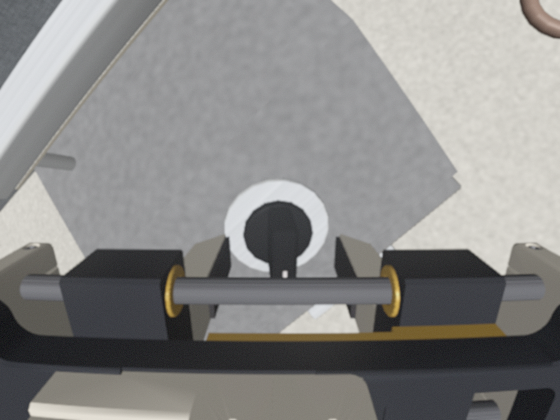

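Call:
step_arm(
  moves=[0,0,0.05,0,0,0,1,0,0,0,0,0,0,1,0,0,0,0,0,0,1,0,0,0,0,0,0,1,0,0,0,0,0,0,1,0,0,0,0,0,0,1,0,0,0,0,0,0,1],
)

```text
time: 34.05
tool_pos: [653.0, 13.3, 124.1]
tcp_rot: [-2.832, -0.308, -0.725]
contact_force: [-0.8, -0.6, 0.6]
grip_width: 17.9
```

```bash
python3 - <<'E'
from h import *
st()
o=get_obs();R=rot(o['tcp_rot']); n=knobpts([0,0,0,0],[(0,0,1)])[0]-knobpts([0,0,0,0],[(0,0,0)])[0]
print('n in tool',R.T@n, o['moment'])
G=knobpts([51.5,-0.5,102,0],[(0,0,25)])[0]
for ph in (0.76,0): 
    Rn=Rk(np.radians(25),ph); print(np.degrees(Ro.from_matrix(R.T@Rn).as_rotvec())/4)
# rotating rigidly about axis n by +phi (anticlockwise = +n)
E
```

```text
t 34.05 pos [653.   13.3 124.1] rpy [-2.832 -0.308 -0.725] F [-0.8 -0.6  0.6] w 17.9 j [-0.14  0.48  1.72  0.19  0.53  1.96]
n in tool [-0.12956554  0.12028341 -0.98424828] [0.06261467 0.2380306  0.00734229]
[0.01159733 0.05199803 0.12411754]
[-8.93091981e-03  5.38403163e-02 -1.08716059e+01]
```

Call:
step_arm(
  moves=[0,0,0,0,0,0,1,0,0,0,0,0,-0.5,1,0,0,0,0,0,-0.8,1,0,0,0,0,0,-0.8,1],
)

```text
time: 34.38
tool_pos: [652.9, 13.0, 124.1]
tcp_rot: [-2.882, -0.351, -0.573]
contact_force: [0.5, -1.5, -0.8]
grip_width: 14.2
```

Call:
step_arm(
  moves=[0,0,0,0,0,-0.9,1,0,0,0,0,0,-0.9,1,0,0,0,0,0,-0.9,1,0,0,0,0,0,-0.9,1,0,0,0,0,0,-0.9,1,0,0,0,0,0,-0.9,1],
)

```text
time: 34.88
tool_pos: [652.8, 13.0, 124.2]
tcp_rot: [-3.042, -0.423, -0.153]
contact_force: [-0.8, -0.3, 1.5]
grip_width: 13.6
```

```bash
python3 - <<'E'
from h import *
st()
o=get_obs();R=rot(o['tcp_rot']);print(o['moment'])
print(np.degrees(Ro.from_matrix(R.T@Rk(np.radians(25),0)).as_rotvec())/4)
G=knobpts([51.5,-0.5,102,0],[(0,0,25)])[0];print(R.T@(G-o['tool_pos']))
E
```

```text
t 34.88 pos [652.8  13.  124.2] rpy [-3.042 -0.423 -0.153] F [-0.8 -0.3  1.5] w 13.6 j [-0.14  0.48  1.72  0.19  0.53  1.41]
[ 0.04614575  0.09069163 -0.07342831]
[-0.01896693  0.03916785 -3.06468403]
[ 0.27231278 -1.03872609  2.1351917 ]
```

Call:
step_arm(
  moves=[0,0,0,0,0,-0.9,1,0,0,0,0,0,-0.9,1,0,0,0,0,0,-0.8,1,0,0,0,0,0,-0.5,1],
)

```text
time: 35.22
tool_pos: [652.9, 12.8, 124.2]
tcp_rot: [3.136, -0.434, 0.098]
contact_force: [-1.7, -0.4, -0.3]
grip_width: 13.8
```

```bash
python3 - <<'E'
from h import *
st()
o=get_obs();R=rot(o['tcp_rot']);print(o['moment'])
print(np.degrees(Ro.from_matrix(R.T@Rk(np.radians(25),0)).as_rotvec())/4)
E
```

```text
t 35.22 pos [652.9  12.8 124.2] rpy [ 3.136 -0.434  0.098] F [-1.7 -0.4 -0.3] w 13.8 j [-0.14  0.48  1.72  0.19  0.53  1.18]
[-0.14901187  0.07197889 -0.3371888 ]
[-0.01957647  0.02844368  0.20791756]
```

Call:
step_arm(
  moves=[0,0,0,0,0,-0.8,1,0,0,0,0,0,-0.8,1],
)

```text
time: 35.38
tool_pos: [652.7, 12.8, 124.2]
tcp_rot: [3.085, -0.431, 0.222]
contact_force: [3.5, 0.8, -3.0]
grip_width: 14.8
```

```bash
python3 - <<'E'
from h import *
import pickle
st()
o=get_obs();R=rot(o['tcp_rot']);print(o['moment'])
print(np.degrees(Ro.from_matrix(R.T@Rk(np.radians(25),0)).as_rotvec())/4)
o=get_obs(); im=capture('wrist'); save('w23',im)
E
```

```text
t 35.38 pos [652.7  12.8 124.2] rpy [ 3.085 -0.431  0.222] F [ 3.5  0.8 -3. ] w 14.8 j [-0.15  0.48  1.72  0.19  0.53  1.07]
[ 0.35576784 -0.35362532 -0.69451054]
[-0.02980294  0.02744366  1.81990294]
```

View pics/w23.png

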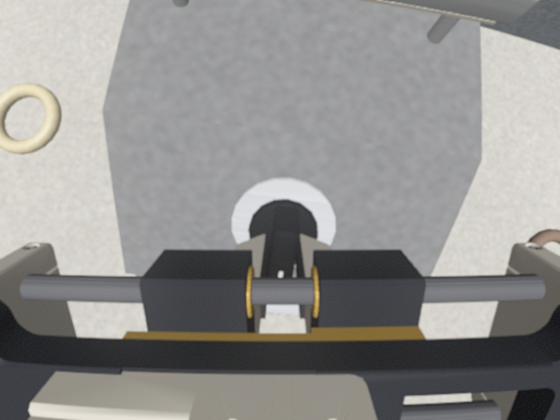

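Call:
step_arm(
  moves=[0,0,0,0,0,0.5,0.5,0,0,0,0,0,0,0.2,0,0,0,0,0,0,0.1,0,0,-0.5,0,0,0,0,0,0,-0.8,0,0,0,0,0,0,-0.8,0,0,0,0,0,0,-0.8,0,0,0,0,-0.6,0,-0.8,0,0,0,0],
)

```text
time: 36.1
tool_pos: [609.9, 8.3, 188.2]
tcp_rot: [3.101, -0.43, 0.186]
contact_force: [0.1, -0.4, -0.2]
grip_width: 45.9
```

Call:
step_arm(
  moves=[-0.8,0,-0.3,0,0,0,0,-0.8,0,-0.3,0,0,0,0,-0.8,0,-0.3,0,0,0,0,0,0,0,0,0,0,0],
)

```text
time: 36.43
tool_pos: [556.2, -0.6, 190.8]
tcp_rot: [3.096, -0.437, 0.19]
contact_force: [-0.1, 0.7, 0.3]
grip_width: 46.1
```

```bash
python3 - <<'E'
from h import *
import pickle
st()
o=get_obs(); im=capture('wrist'); save('w24',im); pickle.dump((o,im),open('w24.pkl','wb'))
save('s7',capture('side'),(150,110,400,310),3.1)
E
```

```text
t 36.43 pos [556.2  -0.6 190.8] rpy [ 3.096 -0.437  0.19 ] F [-0.1  0.7  0.3] w 46.1 j [-0.21  0.23  1.89  0.22  0.61  1.03]
```

View pics/w24.png

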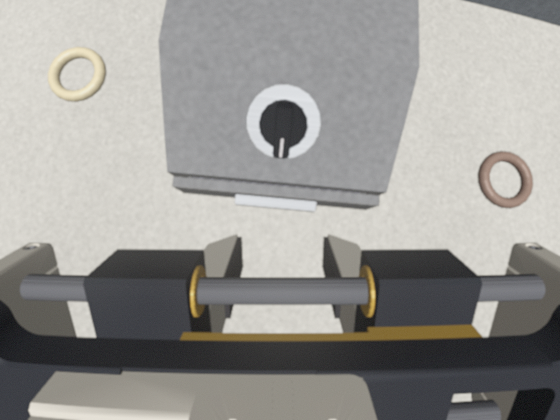

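View pics/s7.png

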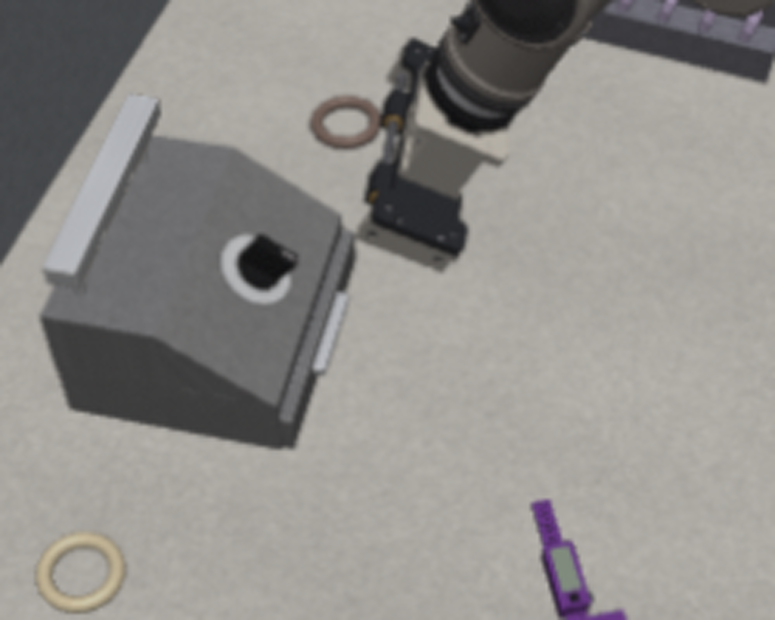

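```bash
python3 - <<'E'
from h import *
import pickle
o,im=pickle.load(open('w24.pkl','rb')); W=campose('wrist',o); save('w24k',im,(235,75,335,220),4)
for ph in (-.08,0,.08,.16):
    p=proj(knobpts([51.5,-.5,102,ph],[(-18,0,44),(-2,0,44),(21,0,44)]),W); print(ph,np.round((p-[235,75])*4,0).tolist())
E
```

```text
-0.08 [[181.0, 327.0], [182.0, 249.0], [184.0, 130.0]]
0 [[174.0, 326.0], [182.0, 249.0], [193.0, 131.0]]
0.08 [[167.0, 325.0], [181.0, 249.0], [202.0, 132.0]]
0.16 [[160.0, 324.0], [180.0, 249.0], [210.0, 134.0]]
```

View pics/w24k.png

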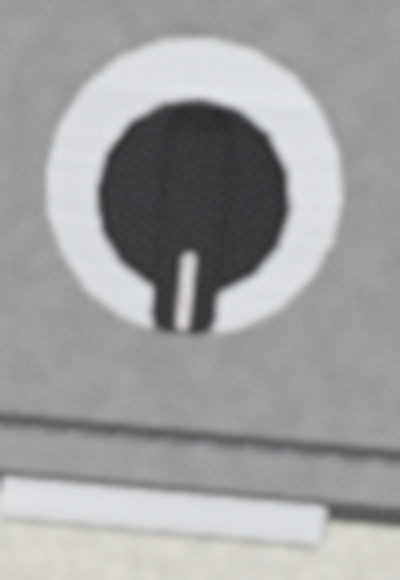

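```bash
python3 - <<'E'
from h import *
st(); print(close_job())
E
```

```text
t 36.53 pos [559.2  -0.9 191.8] rpy [ 3.095 -0.44   0.19 ] F [-0.4 -0.   0.4] w 46.2 j [-0.21  0.23  1.88  0.22  0.61  1.03]
the job is handed in; nothing more can be done
None
```

I seated the calliper and then the magnifier in their cutouts, and pushed the drawer shut until it hit its stop (about 33 N at the wrist). I then gripped the dimmer bar, turned it anticlockwise to its stop, and handed the job in at 36.5 s.

**Tools:** with the drawer still open, the last camera fits put the calliper about 1 mm from its seat. The magnifier was about 2 mm from its seat. The camera height check was looser: it read the undersides at 22.0 mm and 19.4 mm, against a stated floor of 23 mm. I took the second reading as measuring error, because the magnifier was felt touching the floor when it was pressed in. The tools could not be seen after the drawer was shut.

**Drawer and dimmer:** in the last pictures the front panel sits against the cabinet, with at most a hairline gap. The knob's white mark points down the slope, at about 0 rad.

**Magnifier regrip:** on the first try at seating the magnifier, the gripper's body touched the dimmer knob with about 12 N. I put the magnifier back on the table and gripped it nearer the end of its handle. The knob still read about 0.75 rad afterwards, so it was not near its stop before the drawer was shut.

The bangles and the purple look-alike were left alone, and they looked unmoved in the last pictures.

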